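# Latch the rear cover of a headlamp

## Robot

A 6-joint arm with a two-finger parallel gripper is mounted at the origin on the work surface. World frame = base frame: x ahead of the robot, y to its left, z up, the work surface at z = 0. Lengths are in m, angles in rad, forces in N, time in s.
With the tool pointing down it reaches from about 0.4 to 0.925 m from the base axis. Payload 3.4 kg.
Tool frame: the origin (TCP) lies at the very end of the fingers, on their centre line; the grasp point (between the pads) lies 19 mm behind it; z points along the fingers, y is the direction in which the jaws open and shut (so a half turn about z gives the same grasp; the last joint's range is limited). The gripper opens to 85 mm and grips with 20 to 120 N. Pads are 22 mm wide; open, the fingers measure 114 mm over their backs; the gripper's body (76 mm by 85 mm) begins 54 mm behind the grasp point. The pads swing forward as they close: fully open they stand 13 mm farther back than shut.
Start: joints at [1.139, 0.307, 1.506, -0, 1.328, -0.073], TCP at [0.201, 0.539, 0.231] pointing down, gripper open.
Joint ranges: [-3.12, 3.12], [-1.05, 2.28], [0.14, 2.33], [-1.42, 4.57], [0.1, 2.73], [-2.68, 2.68]. Speed limits (rad/s): [2.57, 2.57, 3.14, 3.14, 3.14, 3.14].

## Interface

Orientations are given as a unit quaternion [x, y, z, w].
In Python, from bench import sense, read_camera, finish_job, spotter gives the robot as it stands. The module is installed in compiled form; this text tells all that it offers.
- The arm moves only by the tool servo_tool, never from a script. Its argument "plan" is a list of rows, each an object of numbers: "dx", "dy", "dz": the shift along the world's x, y, z in m; "rx", "ry", "rz": the turn, a rotation vector about the world's x, y, z in rad; "fingers": the closure, from 0 (fully open) to 1 (shut). In form: [{"dx": .., "dy": .., "dz": .., "rx": .., "ry": .., "rz": .., "fingers": ..}, ...]. A call has exactly 8 rows; each row shifts and turns the commanded pose from where the row before left it; what a row does not reach is not made up. A row lasts 1/12 s, in which the tool goes at most 41.7 mm and 7.16 degrees, less where a joint would pass 70% of its speed; a pose out of reach is approached as far as the arm can. A call is refused whole if a number of a shift passes 0.0417 or a number of a turn 0.125, either way. A call with a gripper value outside its range is refused whole. The fingers move at their own pace and stop on an object; "force" is the grip in N (left out, the last holds). Time passes only in rows, so rows that do not move let the fingers close, or fill a call up. It gives the time, the measured TCP pose, the force and the opening at its end, in the units of the state.
- sense(): the state, without advancing time (a new reading comes with each control period).
- read_camera(name): name is "scene" or "top"; returns a dict with "color" (384x512x3 uint8, red, green, blue), "mtx" (3x3 intrinsics, pixels), "pose" (4x4, takes a point from camera to world coordinates). Camera axes: x right, y down, z forward; pixel columns grow to the right and rows downward; lengths in m; the calibration is good to about 2 mm. A picture is of the moment at which its call begins. There is no depth.
- finish_job(): hands the job in, once; it reports no verdict.
Trained networks look in a picture, given as the dict that the camera call returned (one of the last four; its "shot" number tells which), for a name from the list of things; names that differ only in an ending like _2 or _b are one class to them, and where a whole thing is asked for, a point or a joint stands for the part that bears it (a point fixed in the world has none). Each returns a list of dicts, best first, with "score" (0 to 1); they miss things now and then, are a little off and sometimes report something else, mostly with a low value. They report only what shows in the picture. A call takes as long as a camera call.
- spotter.spot_in(picture, query): "rect" ([left, top, right, bottom] in pixels, round what is visible of it).
- spotter.trace(picture, query): "region" (384x512 bool, what is visible of it) and "rect" ([left, top, right, bottom] in pixels, round what is visible of it).
The state is a dict: "time": time; "q": joint angles; "joint_velocities": joint speeds; "tau": joint torques, N m; "eef_pos": TCP position; "ee_rot": TCP orientation; "wrist_force": force on the tool from outside, world axes, zero at the start; "moment": the same for the moment, N m; "width": finger opening in m.
Only numpy, scipy, OpenCV 4.12 (cv2) and the standard library are available. Lean on these libraries where they do the work, as an engineer would, in place of code of your own. Each camera call takes 0.05 s, during which the arm holds its last target.

## Task

The rear cover of the headlamp on the bench is still standing up on its springy seal. Hook the wire loop of the toggle latch over the keeper on the cover's edge gently (under 20 N), then press the latch's lever down over centre until it is firmly against its stop (lean on the handle with about 12 N for a moment, never more than 30 N), so that the cover stays pulled tight when you let go. Leave the other things on the bench where they are.

Things in the scene. Friction and masses are not known exactly. Their poses are not given: they have to be found in the camera images.
- housing: Headlamp lying lens-down, fixed on a black pad: grey die-cast box, 200 x 300 mm in plan (x by y), flat cover on top hinged at the back, 157 mm high when tight; 2 caps on it, 51 mm high, 60 mm behind its front edge. Origin: centre of the underside, on the bench; x points from the latch side (front) to the hinge side, z up. Latch mid-front, y = 0; under it a low foot with the stop screw.
- keeper (a point): Steel tongue at mid-front of the cover, 16 mm wide (y), pointing forward (-x), ending in an upturned lip. Origin: seat of the cross-bar's centre when hooked, 3 mm above the tongue; lip 4 to 9 mm in front of it, its top 4 mm above it; flat for 40 mm behind it. Axes as housing. At (-140, 0, 152) mm of the housing frame when tight, some 6 mm higher free on its seal; 45 N pulls it down.
- loop: Steel wire loop: legs at y = +-14 mm, at the far end a round cross-bar (6 mm thick, along y), beyond it a flat pull tab 12 mm wide (y), 6 mm thick. Origin: its pivot on the lever (axis y); z runs along the legs to the cross-bar (83.5 mm) and tab (85.5 to 123.5 mm). Slight friction: stays where left. Starts upright or leaning forward, in front of the keeper.
- crossbar (a point): Centre of the loop's cross-bar. The loop is hooked when this point is at the keeper's origin, behind the lip. With the lever at its open stop and the loop pulled taut it swings over the lip with only 1 to 3 mm to spare.
- tab (a point): A point on the loop's pull tab, 25 mm beyond the cross-bar: pinch it here from the two sides (along y, 12 mm wide) with the tips pointing down; the tab may pivot between the pads.
- lever_pivot (a point): The lever's pivot: an axis along the housing's y, at (-140, 0, 92) mm of the housing frame. Axes as the housing's. At lever angle q the loop's pivot is at 24 mm * (-sin(0.525 - q), -cos(0.525 - q)) in x, z from here.
- lever (a joint): Lever angle, rad: 0 is level, pointing forward (-x); negative raised (open stop -0.84), positive pressed down. Dead centre about 0.525; beyond it the seal's pull helps. The closed stop is a screw under the lever, set anew each time so that the lever ends somewhere from 0.60 to 0.80: find it by feel. Stays where left (friction 0.06 Nm). Starts raised. Pulling the loop up raises it to the open stop.
- handle (a point): Steel handle plate at the lever's end, 40 (x, along the lever) x 34 (y) x 7 mm. Origin: its centre, 95 mm from the lever's pivot; z is normal to its upper face, x points to the pivot. With the loop hooked it takes under 10 N until the stop, where it is rigid.
- screwdriver: Bystander: black-handled screwdriver 190 mm long, lying near the headlamp. Leave alone.
- lens: Bystander: domed glass lens, 68 mm across and 38 mm high. Leave alone.
- bulb_carton: Bystander: small cardboard box 55 x 55 x 85 mm. Leave alone.
- spray: Bystander: white can 58 mm across, 170 mm high. Leave alone.
- jar: Bystander: amber jar 60 mm across, 70 mm high. Leave alone.
- tape: Bystander: black ring of 90 mm diameter, 19 mm high. Leave alone.
- wrench: Bystander: steel wrench 170 mm long. Leave alone.

How it is judged:
By the outcome, as a careful person would: the job done as asked, in the order asked, and still so for the second after the job is handed in, with the robot touching nothing.
It also fails if it takes over 64 s, if anything falls off the work surface, if the arm or the gripper's body presses on something with over 40 N, if the wrist force passes 120 N, or if a joint passes its speed limit or range.

## Working session

There is one attempt and no reset: what is moved stays moved. The work goes in short steps, Python scripts to look and compute and a tool call to move; the robot and the scene stay as the last step left them, time stands still between calls to the robot, and variables do not carry over. Pictures are saved under pics/ and viewed, and the job is handed in when it is done.

Besides the shell and the picture viewer there is one more tool, called after "Request:" in YAML: its name, and indented under it one key for each argument. servo_tool: Moves the arm, as the interface text tells. Its arguments: {"type":"object","properties":{"plan":{"type":"array"},"force":{"type":"number"}},"required":["plan"]}

```bash
mkdir -p pics
cat > h.py <<'E'
import numpy as np,cv2
from bench import sense,read_camera,finish_job,spotter
def snap(name,fn):
    p=read_camera(name); cv2.imwrite('pics/'+fn,p['color'][:,:,::-1]); return p
def proj(p,X):
    X=np.atleast_2d(X); T=np.linalg.inv(p['pose']); c=X@T[:3,:3].T+T[:3,3]; u=c@p['mtx'].T; return u[:,:2]/u[:,2:]
def ray(p,u,v):
    d=p['pose'][:3,:3]@np.linalg.solve(p['mtx'],[u,v,1.]); return p['pose'][:3,3],d/np.linalg.norm(d)
def atz(p,u,v,z):
    o,d=ray(p,u,v); return o+d*(z-o[2])/d[2]
E
python3 - <<'E'
from h import *
a=snap('scene','s0.png');b=snap('top','t0.png')
for n,p in(('scene',a),('top',b)):
    print(n,p['pose'].round(3).tolist(),p['mtx'].round(1).tolist())
    for q in('housing','keeper','loop','crossbar','tab','lever','handle'):
        try:
            r=spotter.spot_in(p,q); print(q,[(np.round(x['rect']).tolist(),round(x['score'],2)) for x in r[:2]])
        except Exception as e: print(q,e)
print(sense())
E
```

```text
scene [[-0.692, 0.443, -0.57, 1.374], [0.722, 0.443, -0.532, 0.707], [0.017, -0.78, -0.626, 0.939], [0.0, 0.0, 0.0, 1.0]] [[457.4, 0.0, 251.7], [0.0, 457.4, 188.4], [0.0, 0.0, 1.0]]
housing [([150.0, 150.0, 270.0, 278.0], 0.65)]
keeper [([150.0, 153.0, 260.0, 232.0], 0.8), ([243.0, 150.0, 269.0, 188.0], 0.5)]
loop [([246.0, 151.0, 250.0, 188.0], 0.66), ([177.0, 131.0, 191.0, 154.0], 0.62)]
crossbar [([250.0, 152.0, 254.0, 167.0], 0.52)]
tab [([244.0, 148.0, 256.0, 190.0], 0.71)]
lever [([242.0, 153.0, 269.0, 189.0], 0.66), ([148.0, 153.0, 259.0, 234.0], 0.43)]
handle [([242.0, 150.0, 269.0, 190.0], 0.67)]
top [[0.137, -0.966, 0.218, 0.404], [-0.991, -0.134, 0.029, -0.021], [0.002, -0.22, -0.975, 1.174], [0.0, 0.0, 0.0, 1.0]] [[359.3, 0.0, 253.4], [0.0, 359.3, 189.7], [0.0, 0.0, 1.0]]
housing [([226.0, 114.0, 330.0, 231.0], 0.67)]
keeper [([232.0, 112.0, 328.0, 200.0], 0.73)]
loop [([262.0, 204.0, 272.0, 208.0], 0.48), ([230.0, 111.0, 327.0, 200.0], 0.34)]
crossbar []
tab [([369.0, 239.0, 416.0, 276.0], 0.64)]
lever [([259.0, 204.0, 273.0, 227.0], 0.79)]
handle [([258.0, 201.0, 272.0, 225.0], 0.82), ([370.0, 242.0, 416.0, 273.0], 0.55)]
{'time': 0.8, 'q': array([ 1.13954057e+00,  3.06776998e-01,  1.50639709e+00, -4.53620101e-06,
        1.32837698e+00, -7.34683638e-02]), 'joint_velocities': array([ 0.0007448 ,  0.00076837, -0.00048603,  0.00051834, -0.00038747,
       -0.00010774]), 'tau': array([-1.34885384e-03, -4.57397711e+01, -2.52318227e+01, -7.41988811e-05,
        8.67085018e-04,  2.38694082e-05]), 'eef_pos': array([0.20138004, 0.53859795, 0.23131919]), 'ee_rot': array([1.77940497e-01, 9.84041249e-01, 1.95816400e-05, 7.32312704e-06]), 'wrist_force': array([ 0.28465181, -0.38038717, -0.27608846]), 'moment': array([ 0.00426017,  0.01831269, -0.05262644]), 'width': 0.08485549523869218}
```

Run:
```python
import cv2
a=cv2.imread('pics/s0.png');b=cv2.imread('pics/t0.png')
cv2.imwrite('pics/s0z.png',cv2.resize(a[120:290,130:330],None,fx=4,fy=4,interpolation=cv2.INTER_CUBIC)[:600])
cv2.imwrite('pics/t0z.png',cv2.resize(b[100:250,200:350],None,fx=4,fy=4,interpolation=cv2.INTER_CUBIC))
```

```text
(no output)
```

View pics/s0.png

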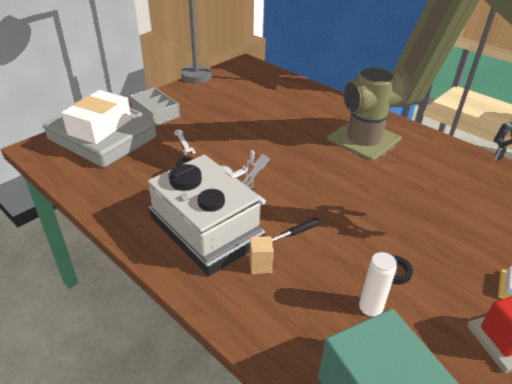

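View pics/t0.png

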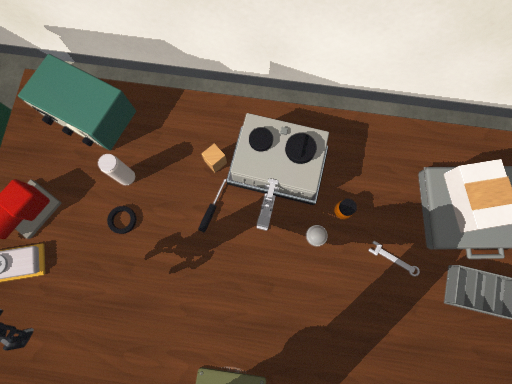

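View pics/s0z.png

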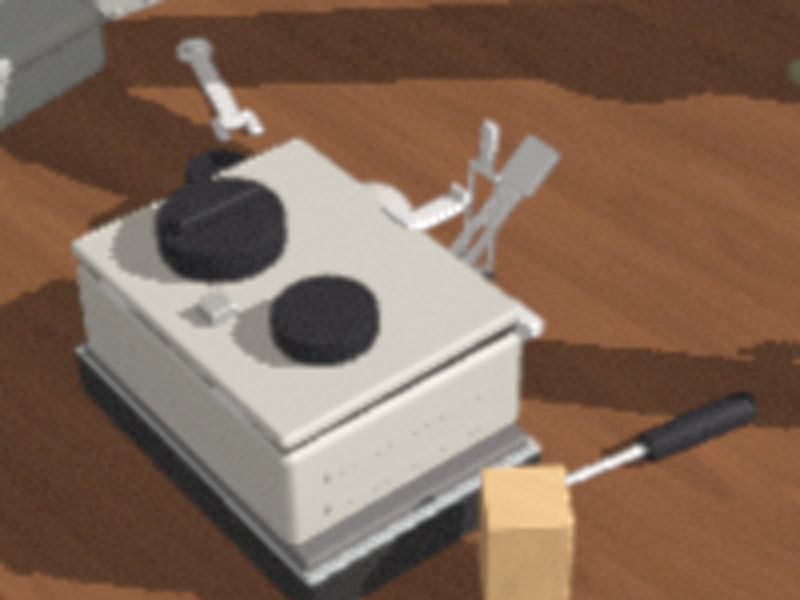

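View pics/t0z.png

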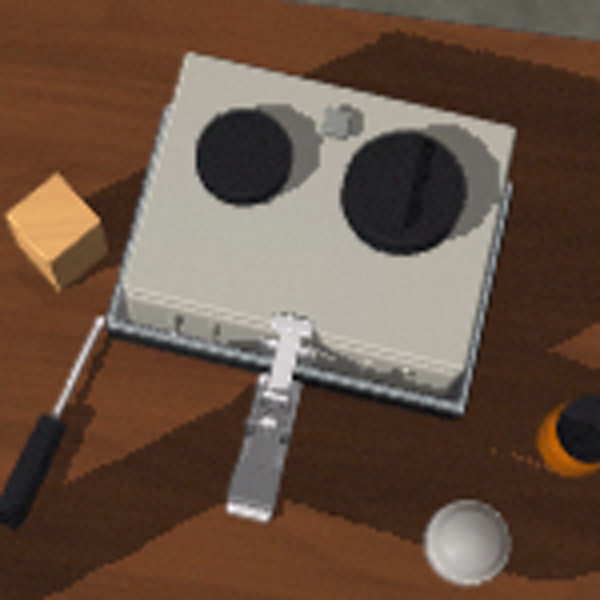

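```bash
cat > fit.py <<'E'
from h import *
from scipy.optimize import least_squares
import pickle
E
python3 - <<'E'
from h import *
from scipy.optimize import least_squares
import pickle
a=read_camera('scene');b=read_camera('top')
pickle.dump((a,b),open('p0.pkl','wb'))
# order: hinge+,hinge-,front-,front+
T=np.array([[247,113.75],[328.75,132],[317.5,191],[232,173]])
S=np.array([[201,231],[148.75,180.75],[204.5,155],[260.5,197]])
def pts(v,L=.2,W=.3):
    x,y,t=v[:3]; loc=np.array([[L/2,W/2],[L/2,-W/2],[-L/2,-W/2],[-L/2,W/2]])
    R=np.array([[np.cos(t),-np.sin(t)],[np.sin(t),np.cos(t)]])
    return np.c_[loc@R.T+[x,y],[.157,.157,.162,.162]]
def f(v):
    P=pts(v,v[3],v[4]) if len(v)>3 else pts(v)
    return np.r_[(proj(b,P)-T).ravel(),(proj(a,P)-S).ravel()]
for v0 in([.6,0,0],[.6,0,0,.2,.3]):
    r=least_squares(f,v0); print(r.x.round(4),np.round(r.fun,1))
E
```

```text
[ 0.7565 -0.0554 -0.1161] [-6.4 -3.7  8.1  1.3  5.7  4.9 -9.2 -2.3  2.2  3.4 -6.7 -5.1 -3.7 -5.4
  5.2  2.7]
[ 0.7567 -0.0533 -0.0964  0.1917  0.2541] [-1.  -0.3 -0.8 -0.3 -1.7  0.8 -1.5 -1.   0.  -2.1 -1.4 -0.8 -1.1 -1.3
 -0.9 -1.4]
```

```bash
cat > ov.py <<'E'
from h import *
def H(v,P):
    P=np.atleast_2d(P).astype(float); c,s=np.cos(v[2]),np.sin(v[2])
    return np.c_[P[:,0]*c-P[:,1]*s+v[0],P[:,0]*s+P[:,1]*c+v[1],P[:,2]]
def model(q=-.84,th=0,kz=.006):
    # th: loop lean forward angle from vertical
    D={}
    X=.1
    piv=np.array([-.14,0,.092])
    lp=piv+.024*np.array([-np.sin(.525-q),0,-np.cos(.525-q)])
    ld=np.array([-np.sin(th),0,np.cos(th)])
    cb=lp+.0835*ld
    hd=np.array([-np.cos(q),0,-np.sin(q)])
    hc=piv+.095*hd
    Y=np.array([0,1,0])
    D['keeper']=[[-.14,-.008,.152+kz],[-.14,.008,.152+kz]]
    D['lip']=[[-.147,-.008,.156+kz],[-.147,.008,.156+kz]]
    D['piv']=[piv-.015*Y,piv+.015*Y]
    D['legs']=[lp-.014*Y,cb-.014*Y,cb+.014*Y,lp+.014*Y]
    D['tab']=[lp+.0855*ld,lp+.1235*ld]
    D['handle']=[hc+s*.02*hd+t*.017*Y for s,t in((1,1),(1,-1),(-1,-1),(-1,1),(1,1))]
    return D,lp,cb,hc
def draw(p,v,roi,k,fn,**kw):
    D=model(**kw)[0]
    x0,y0,x1,y1=roi
    im=cv2.resize(np.ascontiguousarray(p['color'][y0:y1,x0:x1,::-1]),None,fx=k,fy=k,interpolation=cv2.INTER_CUBIC)
    col={'keeper':(0,255,0),'lip':(0,255,255),'piv':(255,0,0),'legs':(255,0,255),'tab':(0,0,255),'handle':(255,255,0)}
    for n,P in D.items():
        u=((proj(p,H(v,P))-[x0,y0]+.5)*k).astype(int)
        cv2.polylines(im,[u.reshape(-1,1,2)],False,col[n],1)
    cv2.imwrite('pics/'+fn,im)
E
python3 - <<'E'
from ov import *
import pickle
a,b=pickle.load(open('p0.pkl','rb'))
v=[.7567,-.0533,-.0964]
draw(a,v,(220,130,300,210),7,'s1.png',th=.0)
draw(b,v,(240,165,320,245),7,'t1.png',th=.0)
for n,p in(('a',a),('b',b)):
    cv2.imwrite(f'pics/raw_{n}.png',cv2.resize(p['color'][130:210,220:300,::-1] if n=='a' else p['color'][165:245,240:320,::-1],None,fx=7,fy=7,interpolation=cv2.INTER_CUBIC))
E
```

```text
(no output)
```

View pics/s1.png

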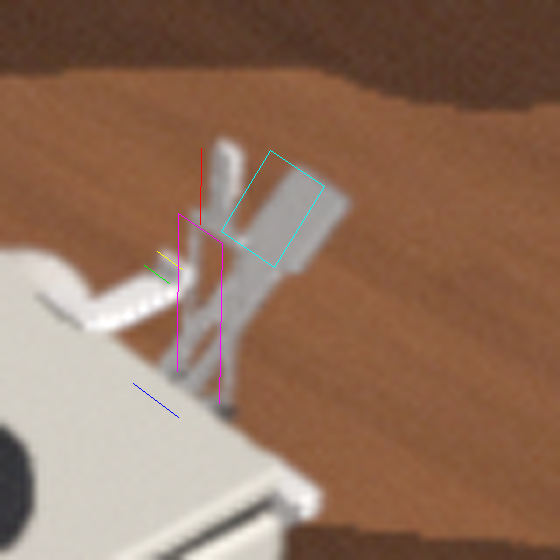

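View pics/t1.png

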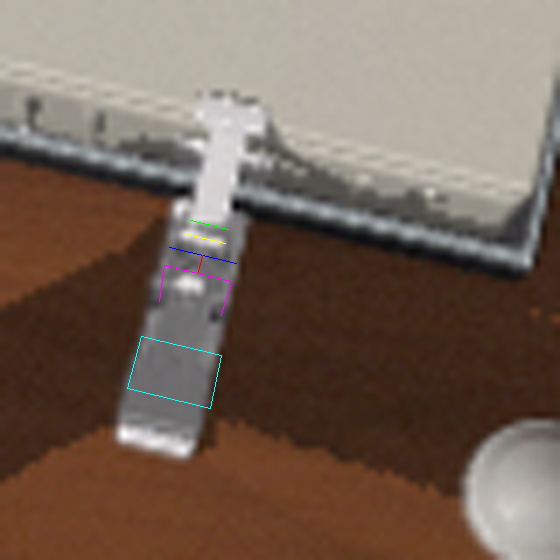

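View pics/raw_a.png

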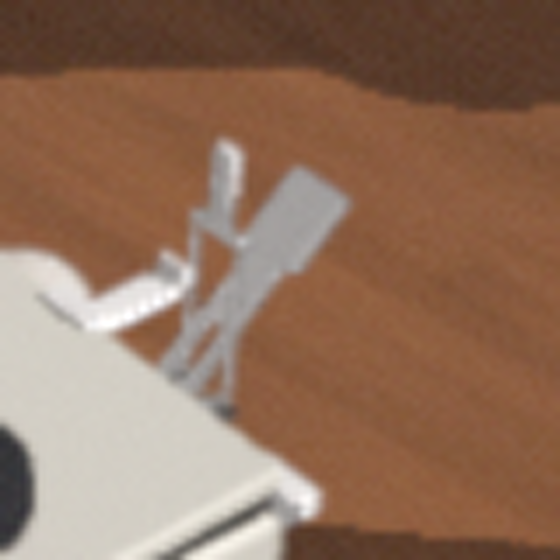

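View pics/raw_b.png

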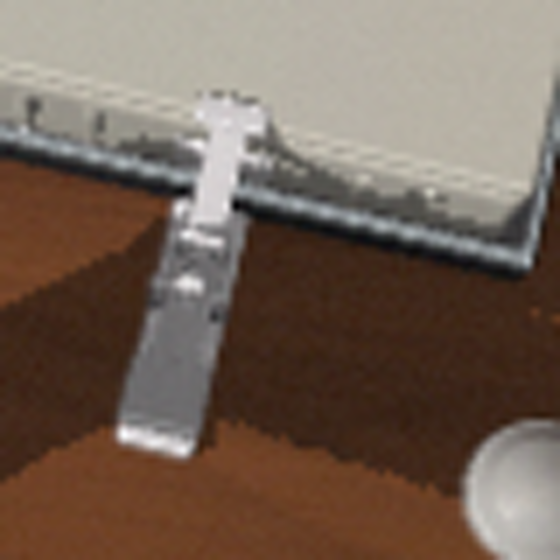

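```bash
cat > fit.py <<'E'
from ov import *
from scipy.optimize import least_squares
import pickle
a,b=pickle.load(open('p0.pkl','rb'))
Z=lambda l,o:np.array(l)/7.-.5+np.array(o)
S=Z([(302,165),(350,203),(193,213),(243,245),(227,142),(163,253),(187,272),(288,272)],(220,130))
T=Z([(122,428),(198,440),(183,233),(225,244)],(240,165))
def f(w,full=False):
    v=w[:3];q,th=w[3:5]; off=w[5:9]
    D,lp,cb,hc=model(q,th,w[9] if len(w)>9 else .006)
    hd=np.array([-np.cos(q),0,-np.sin(q)]); n=np.array([-np.sin(q),0,np.cos(q)]); n*=np.sign(n[2])
    e=hc+.02*hd+.0035*n; i=hc-.02*hd+.0035*n; Y=np.array([0,.017,0]);y8=Y*8/17;yl=Y*14/17
    ld=(cb-lp)/.0835
    kz=w[9] if len(w)>9 else .006
    lipc=np.array([-.147,0,.156+kz])
    PS=[e-Y,e+Y,cb-yl,cb+yl,lp+.1235*ld,lipc-y8,lipc+y8,i+Y]
    PT=[e+Y,e-Y,lipc+y8,lipc-y8]
    us=proj(a,H(v,PS))+w[5:7]-S; ut=proj(b,H(v,PT))+w[7:9]-T
    return np.r_[us.ravel(),ut.ravel(),np.array(w[5:9])/1.0]
r=least_squares(f,[.757,-.053,-.096,-.5,.3,0,0,0,0]);
if __name__=='__main__':
    print(r.x.round(4));print(r.fun[:-4].reshape(-1,2).round(1).tolist())
    r2=least_squares(f,r.x.tolist()+[.006]);print(r2.x.round(4))
    w=r.x
    draw(a,w,(220,130,300,210),7,'s2.png',q=w[3],th=w[4])
    draw(b,w,(240,165,320,245),7,'t2.png',q=w[3],th=w[4])
E
python3 fit.py
```

```text
[ 0.7562 -0.0517 -0.0922 -0.645   0.1104  0.1951 -0.222   0.0765 -0.1872]
[[-0.8, 0.0], [-0.0, -0.4], [0.5, 0.3], [-0.3, 0.1], [0.2, 0.7], [-0.2, -0.3], [-0.1, -0.5], [0.5, 0.4], [-0.5, -0.5], [0.4, 0.6], [0.3, 0.2], [-0.2, -0.1]]
[ 0.7563 -0.0523 -0.0945 -0.6386  0.1105  0.2365 -0.389   0.0433 -0.3081
  0.0037]
```

Request:
servo_tool:
  plan:
    - {"dx": 0.02, "dy": -0.03, "dz": 0.004, "rz": 0.016}
    - {"dx": 0.02, "dy": -0.03, "dz": 0.004, "rz": 0.016}
    - {"dx": 0.02, "dy": -0.03, "dz": 0.004, "rz": 0.016}
    - {"dx": 0.02, "dy": -0.03, "dz": 0.004, "rz": 0.016}
    - {"dx": 0.02, "dy": -0.03, "dz": 0.004, "rz": 0.016}
    - {"dx": 0.02, "dy": -0.03, "dz": 0.004, "rz": 0.016}
    - {"dx": 0.02, "dy": -0.03, "dz": 0.004, "rz": 0.016}
    - {"dx": 0.02, "dy": -0.03, "dz": 0.004, "rz": 0.016}

```text
invalid input
```

Request:
servo_tool:
  plan:
    - {"dx": 0.02, "dy": -0.03, "rz": 0.016}
    - {"dx": 0.02, "dy": -0.03, "rz": 0.016}
    - {"dx": 0.02, "dy": -0.03, "rz": 0.016}
    - {"dx": 0.02, "dy": -0.03, "rz": 0.016}
    - {"dx": 0.02, "dy": -0.03, "rz": 0.016}
    - {"dx": 0.02, "dy": -0.03, "rz": 0.016}
    - {"dx": 0.02, "dy": -0.03, "rz": 0.016}
    - {"dx": 0.02, "dy": -0.03, "rz": 0.016, "fingers": 0.3}

```text
invalid input
```

Request:
servo_tool:
  plan:
    - {"dx": 0.02, "dy": -0.03, "dz": 0.004, "rx": 0, "ry": 0, "rz": 0.016, "fingers": 0}
    - {"dx": 0.02, "dy": -0.03, "dz": 0.004, "rx": 0, "ry": 0, "rz": 0.016, "fingers": 0}
    - {"dx": 0.02, "dy": -0.03, "dz": 0.004, "rx": 0, "ry": 0, "rz": 0.016, "fingers": 0}
    - {"dx": 0.02, "dy": -0.03, "dz": 0.004, "rx": 0, "ry": 0, "rz": 0.016, "fingers": 0}
    - {"dx": 0.02, "dy": -0.03, "dz": 0.004, "rx": 0, "ry": 0, "rz": 0.016, "fingers": 0}
    - {"dx": 0.02, "dy": -0.03, "dz": 0.004, "rx": 0, "ry": 0, "rz": 0.016, "fingers": 0}
    - {"dx": 0.02, "dy": -0.03, "dz": 0.004, "rx": 0, "ry": 0, "rz": 0.016, "fingers": 0}
    - {"dx": 0.02, "dy": -0.03, "dz": 0.004, "rx": 0, "ry": 0, "rz": 0.016, "fingers": 0}

```text
time: 1.57
eef_pos: [0.362, 0.2971, 0.2637]
ee_rot: [0.114, 0.993, 0.0, 0.0]
wrist_force: [1.2, -0.5, -0.3]
width: 0.0852
```

Request:
servo_tool:
  plan:
    - {"dx": 0.02, "dy": -0.03, "dz": 0, "rx": 0, "ry": 0, "rz": 0.0165, "fingers": 0.4}
    - {"dx": 0.02, "dy": -0.03, "dz": 0, "rx": 0, "ry": 0, "rz": 0.0165, "fingers": 0.4}
    - {"dx": 0.02, "dy": -0.03, "dz": 0, "rx": 0, "ry": 0, "rz": 0.0165, "fingers": 0.4}
    - {"dx": 0.02, "dy": -0.03, "dz": 0, "rx": 0, "ry": 0, "rz": 0.0165, "fingers": 0.4}
    - {"dx": 0.02, "dy": -0.03, "dz": 0, "rx": 0, "ry": 0, "rz": 0.0165, "fingers": 0.4}
    - {"dx": 0.02, "dy": -0.03, "dz": 0, "rx": 0, "ry": 0, "rz": 0.0165, "fingers": 0.4}
    - {"dx": 0.02, "dy": -0.03, "dz": 0, "rx": 0, "ry": 0, "rz": 0.0165, "fingers": 0.4}
    - {"dx": 0.02, "dy": -0.03, "dz": 0, "rx": 0, "ry": 0, "rz": 0.0165, "fingers": 0.4}
  force: 20

```text
time: 2.23
eef_pos: [0.5221, 0.0569, 0.2635]
ee_rot: [0.049, 0.999, 0.0, 0.0]
wrist_force: [0.3, 0.2, 0.7]
width: 0.0514
```

Request:
servo_tool:
  plan:
    - {"dx": 0.015, "dy": -0.023, "dz": 0, "rx": 0, "ry": 0, "rz": 0, "fingers": 0.4}
    - {"dx": 0.015, "dy": -0.023, "dz": 0, "rx": 0, "ry": 0, "rz": 0, "fingers": 0.4}
    - {"dx": 0.013, "dy": -0.02, "dz": 0, "rx": 0, "ry": 0, "rz": 0, "fingers": 0.4}
    - {"dx": 0.01, "dy": -0.015, "dz": 0, "rx": 0, "ry": 0, "rz": 0, "fingers": 0.4}
    - {"dx": 0.008, "dy": -0.012, "dz": -0.006, "rx": 0, "ry": 0, "rz": 0, "fingers": 0.4}
    - {"dx": 0, "dy": 0, "dz": -0.006, "rx": 0, "ry": 0, "rz": 0, "fingers": 0.4}
    - {"dx": 0, "dy": 0, "dz": -0.006, "rx": 0, "ry": 0, "rz": 0, "fingers": 0.4}
    - {"dx": 0, "dy": 0, "dz": 0, "rx": 0, "ry": 0, "rz": 0, "fingers": 0.4}

```text
time: 2.9
eef_pos: [0.5804, -0.0333, 0.2432]
ee_rot: [0.049, 0.999, 0.001, -0.002]
wrist_force: [-0.5, -0.7, 0.4]
width: 0.051
```

Run:
```python
from h import *
a=snap('scene','s3.png');print(sense()['wrist_force'])
cv2.imwrite('pics/s3z.png',cv2.resize(a['color'][100:210,200:310,::-1],None,fx=5,fy=5,interpolation=cv2.INTER_CUBIC))
```

```text
[-0.31367333 -0.1381135   0.32414468]
```

View pics/s3z.png

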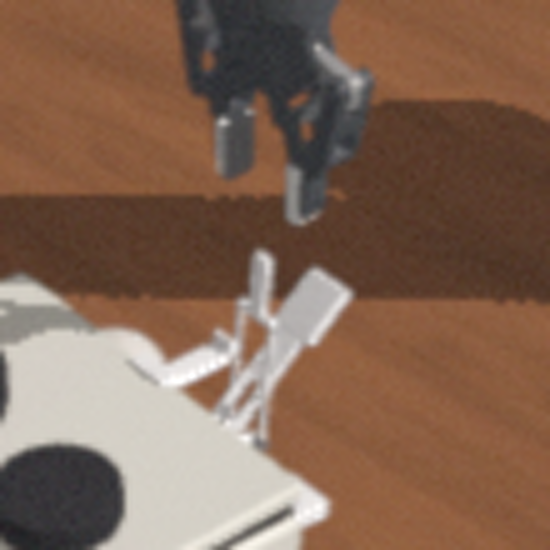

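Request:
servo_tool:
  plan:
    - {"dx": 0, "dy": 0, "dz": -0.009, "rx": 0, "ry": 0, "rz": 0, "fingers": 0.4}
    - {"dx": 0, "dy": 0, "dz": -0.01, "rx": 0, "ry": 0, "rz": 0, "fingers": 0.4}
    - {"dx": 0, "dy": 0, "dz": -0.01, "rx": 0, "ry": 0, "rz": 0, "fingers": 0.4}
    - {"dx": 0, "dy": 0, "dz": -0.01, "rx": 0, "ry": 0, "rz": 0, "fingers": 0.4}
    - {"dx": 0, "dy": 0, "dz": -0.01, "rx": 0, "ry": 0, "rz": 0, "fingers": 0.4}
    - {"dx": 0, "dy": 0, "dz": -0.01, "rx": 0, "ry": 0, "rz": 0, "fingers": 0.4}
    - {"dx": 0, "dy": 0, "dz": -0.01, "rx": 0, "ry": 0, "rz": 0, "fingers": 0.4}
    - {"dx": 0, "dy": 0, "dz": 0, "rx": 0, "ry": 0, "rz": 0, "fingers": 0.4}

```text
time: 3.62
eef_pos: [0.5807, -0.0343, 0.1735]
ee_rot: [0.049, 0.999, 0.0, -0.002]
wrist_force: [-0.5, 0.2, 0.9]
width: 0.0507
```

Run:
```python
from h import *
a=snap('scene','s4.png');s=sense();print(s['wrist_force'],s['eef_pos'])
cv2.imwrite('pics/s4z.png',cv2.resize(a['color'][100:210,200:310,::-1],None,fx=5,fy=5,interpolation=cv2.INTER_CUBIC))
```

```text
[ 0.0217309  -0.31190373  1.1994405 ] [ 0.58135639 -0.03430856  0.1746354 ]
```

View pics/s4z.png

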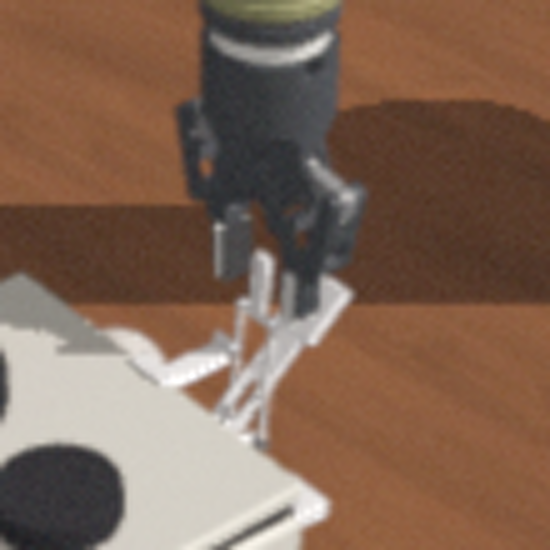

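Request:
servo_tool:
  plan:
    - {"dx": 0, "dy": 0, "dz": 0, "rx": 0, "ry": 0, "rz": 0, "fingers": 0.6}
    - {"dx": 0, "dy": 0, "dz": 0, "rx": 0, "ry": 0, "rz": 0, "fingers": 0.7}
    - {"dx": 0, "dy": 0, "dz": 0, "rx": 0, "ry": 0, "rz": 0, "fingers": 0.8}
    - {"dx": 0, "dy": 0, "dz": 0, "rx": 0, "ry": 0, "rz": 0, "fingers": 0.9}
    - {"dx": 0, "dy": 0, "dz": 0, "rx": 0, "ry": 0, "rz": 0, "fingers": 1}
    - {"dx": 0, "dy": 0, "dz": 0, "rx": 0, "ry": 0, "rz": 0, "fingers": 1}
    - {"dx": 0, "dy": 0, "dz": 0, "rx": 0, "ry": 0, "rz": 0, "fingers": 1}
    - {"dx": 0, "dy": 0, "dz": 0, "rx": 0, "ry": 0, "rz": 0, "fingers": 1}
  force: 20

```text
time: 4.33
eef_pos: [0.5827, -0.0347, 0.1767]
ee_rot: [0.049, 0.999, -0.0, 0.001]
wrist_force: [0.1, -1.1, 2.6]
width: 0.0115
```

Run:
```python
from h import *
a=snap('scene','s5.png');s=sense();print(s['wrist_force'],s['moment'],s['eef_pos'])
cv2.imwrite('pics/s5z.png',cv2.resize(a['color'][100:210,200:310,::-1],None,fx=5,fy=5,interpolation=cv2.INTER_CUBIC))
```

```text
[ 0.74430678 -1.21899781  1.31267043] [-0.31985221 -0.06636372 -0.06011156] [ 0.58275341 -0.03472405  0.17664489]
```

View pics/s5z.png

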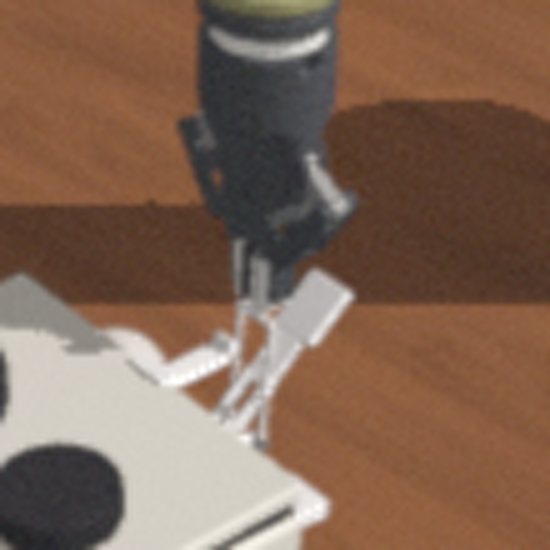

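Request:
servo_tool:
  plan:
    - {"dx": 0, "dy": 0, "dz": 0.001, "rx": 0, "ry": 0, "rz": 0, "fingers": 1}
    - {"dx": 0, "dy": 0, "dz": 0.001, "rx": 0, "ry": 0, "rz": 0, "fingers": 1}
    - {"dx": 0, "dy": 0, "dz": 0.001, "rx": 0, "ry": 0, "rz": 0, "fingers": 1}
    - {"dx": 0, "dy": 0, "dz": 0.0005, "rx": 0, "ry": 0, "rz": 0, "fingers": 1}
    - {"dx": 0, "dy": 0, "dz": 0.0005, "rx": 0, "ry": 0, "rz": 0, "fingers": 1}
    - {"dx": 0, "dy": 0, "dz": 0, "rx": 0, "ry": 0, "rz": 0, "fingers": 1}
    - {"dx": 0, "dy": 0, "dz": 0, "rx": 0, "ry": 0, "rz": 0, "fingers": 1}
    - {"dx": 0, "dy": 0, "dz": 0, "rx": 0, "ry": 0, "rz": 0, "fingers": 1}

```text
time: 5.05
eef_pos: [0.5821, -0.0345, 0.1802]
ee_rot: [0.049, 0.999, -0.0, -0.0]
wrist_force: [0.4, -3.6, -4.4]
width: 0.0114
```

Request:
servo_tool:
  plan:
    - {"dx": 0, "dy": -0.0005, "dz": 0.0005, "rx": 0, "ry": 0, "rz": 0, "fingers": 1}
    - {"dx": 0, "dy": 0, "dz": 0.0005, "rx": 0, "ry": 0, "rz": 0, "fingers": 1}
    - {"dx": 0, "dy": 0, "dz": 0.0005, "rx": 0, "ry": 0, "rz": 0, "fingers": 1}
    - {"dx": 0, "dy": 0, "dz": 0.0005, "rx": 0, "ry": 0, "rz": 0, "fingers": 1}
    - {"dx": 0, "dy": 0, "dz": 0, "rx": 0, "ry": 0, "rz": 0, "fingers": 1}
    - {"dx": 0, "dy": 0, "dz": 0, "rx": 0, "ry": 0, "rz": 0, "fingers": 1}
    - {"dx": 0, "dy": 0, "dz": 0, "rx": 0, "ry": 0, "rz": 0, "fingers": 1}
    - {"dx": 0, "dy": 0, "dz": 0, "rx": 0, "ry": 0, "rz": 0, "fingers": 1}

```text
time: 5.72
eef_pos: [0.5814, -0.0347, 0.1809]
ee_rot: [0.049, 0.999, 0.0, -0.001]
wrist_force: [3.8, -1.3, -21.8]
width: 0.0115
```

Run:
```python
from h import *
a=snap('scene','s6.png');s=sense();print(s['wrist_force'],s['moment'],s['eef_pos'])
cv2.imwrite('pics/s6z.png',cv2.resize(a['color'][100:210,200:310,::-1],None,fx=5,fy=5,interpolation=cv2.INTER_CUBIC))
```

```text
[  2.3883249   -1.98681918 -22.78008572] [-0.25122375 -0.50752502  0.02234274] [ 0.58139936 -0.03464637  0.18097649]
```

View pics/s6z.png

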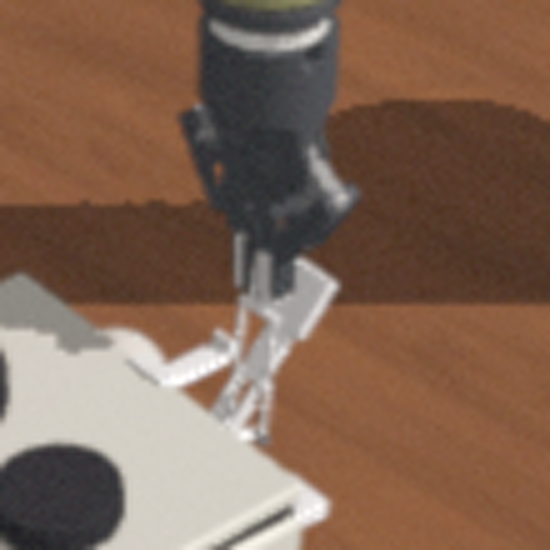

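Request:
servo_tool:
  plan:
    - {"dx": 0, "dy": 0, "dz": -0.0012, "rx": 0, "ry": 0, "rz": 0, "fingers": 1}
    - {"dx": 0.006, "dy": -0.0006, "dz": 0.0005, "rx": 0, "ry": 0, "rz": 0, "fingers": 1}
    - {"dx": 0.006, "dy": -0.0006, "dz": 0.0002, "rx": 0, "ry": 0, "rz": 0, "fingers": 1}
    - {"dx": 0.006, "dy": -0.0006, "dz": -0.0002, "rx": 0, "ry": 0, "rz": 0, "fingers": 1}
    - {"dx": 0, "dy": 0, "dz": 0, "rx": 0, "ry": 0, "rz": 0, "fingers": 1}
    - {"dx": 0, "dy": 0, "dz": 0, "rx": 0, "ry": 0, "rz": 0, "fingers": 1}
    - {"dx": 0, "dy": 0, "dz": 0, "rx": 0, "ry": 0, "rz": 0, "fingers": 1}
    - {"dx": 0, "dy": 0, "dz": 0, "rx": 0, "ry": 0, "rz": 0, "fingers": 1}

```text
time: 6.43
eef_pos: [0.6017, -0.0368, 0.1831]
ee_rot: [0.049, 0.999, -0.0, 0.002]
wrist_force: [-0.7, -0.6, -2.4]
width: 0.0114
```

Request:
servo_tool:
  plan:
    - {"dx": 0, "dy": 0, "dz": 0.0004, "rx": 0, "ry": 0, "rz": 0, "fingers": 1}
    - {"dx": 0, "dy": 0, "dz": 0, "rx": 0, "ry": 0, "rz": 0, "fingers": 1}
    - {"dx": 0, "dy": 0, "dz": 0, "rx": 0, "ry": 0, "rz": 0, "fingers": 1}
    - {"dx": 0, "dy": 0, "dz": 0, "rx": 0, "ry": 0, "rz": 0, "fingers": 1}
    - {"dx": 0, "dy": 0, "dz": 0, "rx": 0, "ry": 0, "rz": 0, "fingers": 1}
    - {"dx": 0, "dy": 0, "dz": 0, "rx": 0, "ry": 0, "rz": 0, "fingers": 1}
    - {"dx": 0, "dy": 0, "dz": 0, "rx": 0, "ry": 0, "rz": 0, "fingers": 1}
    - {"dx": 0, "dy": 0, "dz": 0, "rx": 0, "ry": 0, "rz": 0, "fingers": 1}

```text
time: 7.1
eef_pos: [0.6011, -0.0368, 0.1825]
ee_rot: [0.049, 0.999, -0.0, 0.001]
wrist_force: [0.7, 0.2, 1.5]
width: 0.0117
```

Run:
```python
from h import *
a=snap('scene','s7.png');s=sense();print(s['wrist_force'],s['moment'],s['eef_pos'])
cv2.imwrite('pics/s7z.png',cv2.resize(a['color'][130:200,220:290,::-1],None,fx=8,fy=8,interpolation=cv2.INTER_CUBIC))
```

```text
[ 1.37648082 -0.44663455  1.88031482] [-0.05536573 -0.34720221  0.00560948] [ 0.60106255 -0.03677414  0.18238899]
```

View pics/s7z.png

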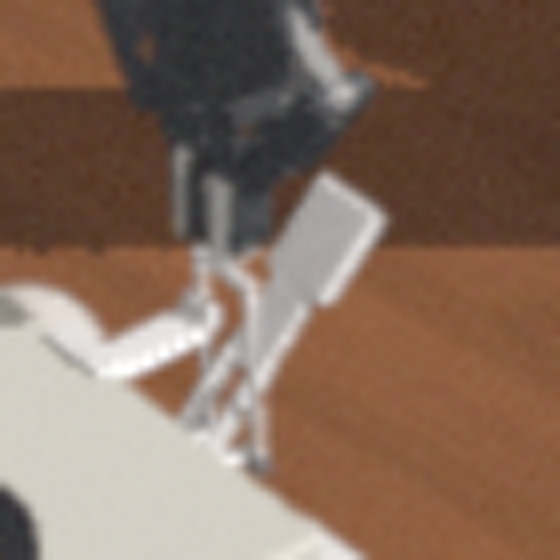

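Request:
servo_tool:
  plan:
    - {"dx": 0, "dy": 0, "dz": 0.0004, "rx": 0, "ry": 0, "rz": 0, "fingers": 1}
    - {"dx": 0, "dy": 0, "dz": 0.0004, "rx": 0, "ry": 0, "rz": 0, "fingers": 1}
    - {"dx": 0, "dy": 0, "dz": 0, "rx": 0, "ry": 0, "rz": 0, "fingers": 1}
    - {"dx": 0, "dy": 0, "dz": 0, "rx": 0, "ry": 0, "rz": 0, "fingers": 1}
    - {"dx": 0, "dy": 0, "dz": 0, "rx": 0, "ry": 0, "rz": 0, "fingers": 1}
    - {"dx": 0, "dy": 0, "dz": 0, "rx": 0, "ry": 0, "rz": 0, "fingers": 1}
    - {"dx": 0, "dy": 0, "dz": 0, "rx": 0, "ry": 0, "rz": 0, "fingers": 1}
    - {"dx": 0, "dy": 0, "dz": 0, "rx": 0, "ry": 0, "rz": 0, "fingers": 1}

```text
time: 7.82
eef_pos: [0.6002, -0.0367, 0.1825]
ee_rot: [0.049, 0.999, 0.0, -0.0]
wrist_force: [0.9, -0.8, -2.8]
width: 0.0113
```

Request:
servo_tool:
  plan:
    - {"dx": 0, "dy": 0, "dz": 0.0003, "rx": 0, "ry": 0, "rz": 0, "fingers": 1}
    - {"dx": 0, "dy": 0, "dz": 0.0003, "rx": 0, "ry": 0, "rz": 0, "fingers": 1}
    - {"dx": 0, "dy": 0, "dz": 0, "rx": 0, "ry": 0, "rz": 0, "fingers": 1}
    - {"dx": 0, "dy": 0, "dz": 0, "rx": 0, "ry": 0, "rz": 0, "fingers": 1}
    - {"dx": 0, "dy": 0, "dz": 0, "rx": 0, "ry": 0, "rz": 0, "fingers": 1}
    - {"dx": 0, "dy": 0, "dz": 0, "rx": 0, "ry": 0, "rz": 0, "fingers": 1}
    - {"dx": 0, "dy": 0, "dz": 0, "rx": 0, "ry": 0, "rz": 0, "fingers": 1}
    - {"dx": 0, "dy": 0, "dz": 0, "rx": 0, "ry": 0, "rz": 0, "fingers": 1}

```text
time: 8.48
eef_pos: [0.6001, -0.0367, 0.1833]
ee_rot: [0.049, 0.999, 0.0, -0.0]
wrist_force: [0.7, -0.4, -5.5]
width: 0.0116
```

Request:
servo_tool:
  plan:
    - {"dx": 0.003, "dy": -0.0003, "dz": -0.0002, "rx": 0, "ry": 0, "rz": 0, "fingers": 1}
    - {"dx": 0.003, "dy": -0.0003, "dz": -0.0003, "rx": 0, "ry": 0, "rz": 0, "fingers": 1}
    - {"dx": 0.002, "dy": -0.0002, "dz": -0.0002, "rx": 0, "ry": 0, "rz": 0, "fingers": 1}
    - {"dx": 0, "dy": 0, "dz": 0, "rx": 0, "ry": 0, "rz": 0, "fingers": 1}
    - {"dx": 0, "dy": 0, "dz": 0, "rx": 0, "ry": 0, "rz": 0, "fingers": 1}
    - {"dx": 0, "dy": 0, "dz": 0, "rx": 0, "ry": 0, "rz": 0, "fingers": 1}
    - {"dx": 0, "dy": 0, "dz": 0, "rx": 0, "ry": 0, "rz": 0, "fingers": 1}
    - {"dx": 0, "dy": 0, "dz": 0, "rx": 0, "ry": 0, "rz": 0, "fingers": 1}

```text
time: 9.15
eef_pos: [0.6081, -0.0375, 0.1826]
ee_rot: [0.049, 0.999, 0.0, -0.0]
wrist_force: [-1.1, -0.2, -2.4]
width: 0.0113
```

Request:
servo_tool:
  plan:
    - {"dx": 0, "dy": 0, "dz": 0.0003, "rx": 0, "ry": 0, "rz": 0, "fingers": 1}
    - {"dx": 0.003, "dy": -0.0003, "dz": -0.0004, "rx": 0, "ry": 0, "rz": 0, "fingers": 1}
    - {"dx": 0.003, "dy": -0.0003, "dz": -0.0005, "rx": 0, "ry": 0, "rz": 0, "fingers": 1}
    - {"dx": 0.002, "dy": -0.0002, "dz": -0.0004, "rx": 0, "ry": 0, "rz": 0, "fingers": 1}
    - {"dx": 0, "dy": 0, "dz": 0, "rx": 0, "ry": 0, "rz": 0, "fingers": 1}
    - {"dx": 0, "dy": 0, "dz": 0, "rx": 0, "ry": 0, "rz": 0, "fingers": 1}
    - {"dx": 0, "dy": 0, "dz": 0, "rx": 0, "ry": 0, "rz": 0, "fingers": 1}
    - {"dx": 0, "dy": 0, "dz": 0, "rx": 0, "ry": 0, "rz": 0, "fingers": 1}

```text
time: 9.82
eef_pos: [0.6165, -0.0383, 0.1816]
ee_rot: [0.049, 0.999, -0.0, 0.0]
wrist_force: [-2.1, -0.6, -5.4]
width: 0.0116
```

Run:
```python
from h import *
a=snap('scene','s8.png');s=sense();print(s['wrist_force'],s['moment'],s['eef_pos'])
cv2.imwrite('pics/s8z.png',cv2.resize(a['color'][130:200,220:290,::-1],None,fx=8,fy=8,interpolation=cv2.INTER_CUBIC))
```

```text
[-2.76700779 -0.09815989 -5.34571905] [-0.01586095  0.28642063  0.00548193] [ 0.61643426 -0.03835083  0.1816082 ]
```

View pics/s8z.png

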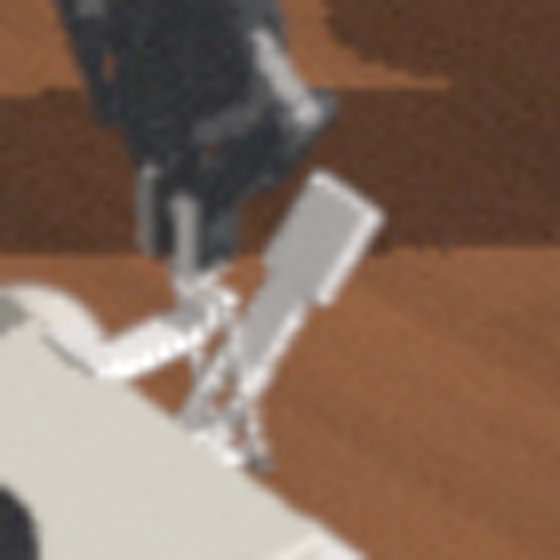

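Request:
servo_tool:
  plan:
    - {"dx": 0.002, "dy": -0.0002, "dz": -0.0004, "rx": 0, "ry": 0, "rz": 0, "fingers": 1}
    - {"dx": 0.002, "dy": -0.0002, "dz": -0.0004, "rx": 0, "ry": 0, "rz": 0, "fingers": 1}
    - {"dx": 0.002, "dy": -0.0002, "dz": -0.0005, "rx": 0, "ry": 0, "rz": 0, "fingers": 1}
    - {"dx": 0.002, "dy": -0.0002, "dz": -0.0005, "rx": 0, "ry": 0, "rz": 0, "fingers": 1}
    - {"dx": 0, "dy": 0, "dz": 0, "rx": 0, "ry": 0, "rz": 0, "fingers": 1}
    - {"dx": 0, "dy": 0, "dz": 0, "rx": 0, "ry": 0, "rz": 0, "fingers": 1}
    - {"dx": 0, "dy": 0, "dz": 0, "rx": 0, "ry": 0, "rz": 0, "fingers": 1}
    - {"dx": 0, "dy": 0, "dz": 0, "rx": 0, "ry": 0, "rz": 0, "fingers": 1}

```text
time: 10.53
eef_pos: [0.6246, -0.0391, 0.18]
ee_rot: [0.049, 0.999, -0.0, 0.0]
wrist_force: [-1.5, -0.4, -3.2]
width: 0.0116
```

Request:
servo_tool:
  plan:
    - {"dx": 0.002, "dy": -0.0002, "dz": -0.0005, "rx": 0, "ry": 0, "rz": 0, "fingers": 1}
    - {"dx": 0.002, "dy": -0.0002, "dz": -0.0006, "rx": 0, "ry": 0, "rz": 0, "fingers": 1}
    - {"dx": 0.002, "dy": -0.0002, "dz": -0.0006, "rx": 0, "ry": 0, "rz": 0, "fingers": 1}
    - {"dx": 0.002, "dy": -0.0002, "dz": -0.0007, "rx": 0, "ry": 0, "rz": 0, "fingers": 1}
    - {"dx": 0, "dy": 0, "dz": 0, "rx": 0, "ry": 0, "rz": 0, "fingers": 1}
    - {"dx": 0, "dy": 0, "dz": 0, "rx": 0, "ry": 0, "rz": 0, "fingers": 1}
    - {"dx": 0, "dy": 0, "dz": 0, "rx": 0, "ry": 0, "rz": 0, "fingers": 1}
    - {"dx": 0, "dy": 0, "dz": 0, "rx": 0, "ry": 0, "rz": 0, "fingers": 1}

```text
time: 11.2
eef_pos: [0.6327, -0.04, 0.1777]
ee_rot: [0.049, 0.999, -0.0, 0.0]
wrist_force: [-1.4, -0.3, -1.7]
width: 0.0113
```

Run:
```python
from h import *
a=snap('scene','s9.png');s=sense();print(s['wrist_force'],s['moment'],s['eef_pos'])
cv2.imwrite('pics/s9z.png',cv2.resize(a['color'][130:200,220:290,::-1],None,fx=8,fy=8,interpolation=cv2.INTER_CUBIC))
```

```text
[-1.86811615 -0.80326635 -1.50453458] [-0.09864611  0.36781229  0.03472037] [ 0.6326971  -0.03999438  0.17766636]
```

View pics/s9z.png

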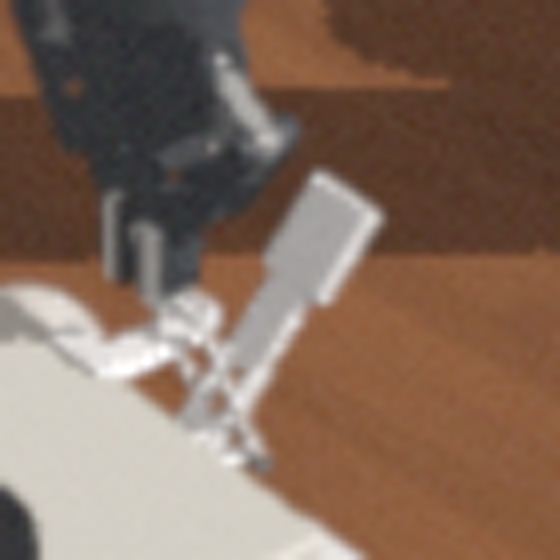

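Request:
servo_tool:
  plan:
    - {"dx": 0, "dy": 0, "dz": -0.001, "rx": 0, "ry": 0, "rz": 0, "fingers": 1}
    - {"dx": -0.0005, "dy": 0, "dz": -0.001, "rx": 0, "ry": 0, "rz": 0, "fingers": 1}
    - {"dx": -0.0005, "dy": 0, "dz": -0.001, "rx": 0, "ry": 0, "rz": 0, "fingers": 1}
    - {"dx": -0.0005, "dy": 0, "dz": -0.001, "rx": 0, "ry": 0, "rz": 0, "fingers": 1}
    - {"dx": -0.0005, "dy": 0, "dz": -0.001, "rx": 0, "ry": 0, "rz": 0, "fingers": 1}
    - {"dx": 0, "dy": 0, "dz": 0, "rx": 0, "ry": 0, "rz": 0, "fingers": 1}
    - {"dx": 0, "dy": 0, "dz": 0, "rx": 0, "ry": 0, "rz": 0, "fingers": 1}
    - {"dx": 0, "dy": 0, "dz": 0, "rx": 0, "ry": 0, "rz": 0, "fingers": 1}

```text
time: 11.92
eef_pos: [0.6315, -0.04, 0.1731]
ee_rot: [0.049, 0.999, 0.0, 0.001]
wrist_force: [2.5, -1.4, 2.8]
width: 0.0112
```

Request:
servo_tool:
  plan:
    - {"dx": -0.0005, "dy": 0, "dz": -0.0005, "rx": 0, "ry": 0, "rz": 0, "fingers": 1}
    - {"dx": -0.0005, "dy": 0, "dz": -0.0005, "rx": 0, "ry": 0, "rz": 0, "fingers": 1}
    - {"dx": -0.0005, "dy": 0, "dz": -0.0005, "rx": 0, "ry": 0, "rz": 0, "fingers": 1}
    - {"dx": -0.0005, "dy": 0, "dz": -0.0005, "rx": 0, "ry": 0, "rz": 0, "fingers": 1}
    - {"dx": 0, "dy": 0, "dz": 0, "rx": 0, "ry": 0, "rz": 0, "fingers": 1}
    - {"dx": 0, "dy": 0, "dz": 0, "rx": 0, "ry": 0, "rz": 0, "fingers": 1}
    - {"dx": 0, "dy": 0, "dz": 0, "rx": 0, "ry": 0, "rz": 0, "fingers": 1}
    - {"dx": 0, "dy": 0, "dz": 0, "rx": 0, "ry": 0, "rz": 0, "fingers": 1}

```text
time: 12.58
eef_pos: [0.6284, -0.0397, 0.1705]
ee_rot: [0.049, 0.999, 0.0, 0.0]
wrist_force: [3.4, 1.1, 4.4]
width: 0.0114
```

Run:
```python
from h import *
a=snap('scene','s10.png');s=sense();print(s['wrist_force'],s['moment'],s['eef_pos'])
cv2.imwrite('pics/s10z.png',cv2.resize(a['color'][130:200,220:290,::-1],None,fx=8,fy=8,interpolation=cv2.INTER_CUBIC))
```

```text
[3.02239859 0.71331349 3.52908756] [ 0.173926   -0.63144016  0.02993951] [ 0.62842232 -0.03974994  0.17051248]
```

View pics/s10z.png

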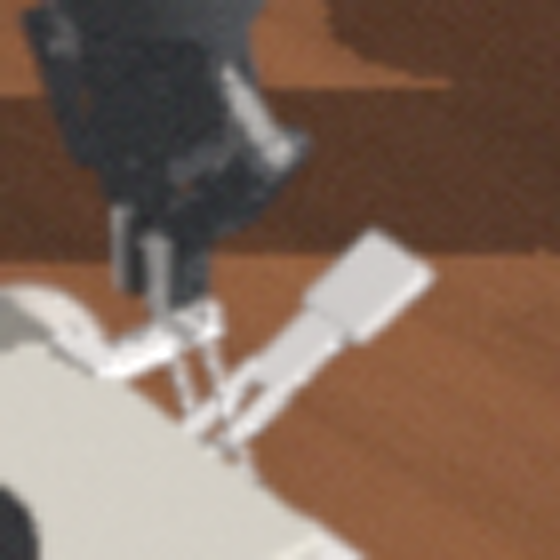

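Request:
servo_tool:
  plan:
    - {"dx": 0, "dy": 0, "dz": -0.0005, "rx": 0, "ry": 0, "rz": 0, "fingers": 1}
    - {"dx": 0, "dy": 0, "dz": -0.0005, "rx": 0, "ry": 0, "rz": 0, "fingers": 1}
    - {"dx": 0, "dy": 0, "dz": -0.0005, "rx": 0, "ry": 0, "rz": 0, "fingers": 1}
    - {"dx": 0, "dy": 0, "dz": 0, "rx": 0, "ry": 0, "rz": 0, "fingers": 1}
    - {"dx": 0, "dy": 0, "dz": 0, "rx": 0, "ry": 0, "rz": 0, "fingers": 1}
    - {"dx": 0, "dy": 0, "dz": 0, "rx": 0, "ry": 0, "rz": 0, "fingers": 1}
    - {"dx": 0, "dy": 0, "dz": 0, "rx": 0, "ry": 0, "rz": 0, "fingers": 1}
    - {"dx": 0, "dy": 0, "dz": 0, "rx": 0, "ry": 0, "rz": 0, "fingers": 1}

```text
time: 13.3
eef_pos: [0.6287, -0.0398, 0.1699]
ee_rot: [0.049, 0.999, 0.0, 0.001]
wrist_force: [1.4, 1.2, 7.9]
width: 0.0115
```

Request:
servo_tool:
  plan:
    - {"dx": -0.0005, "dy": 0, "dz": 0.0005, "rx": 0, "ry": 0, "rz": 0, "fingers": 1}
    - {"dx": -0.0005, "dy": 0, "dz": 0, "rx": 0, "ry": 0, "rz": 0, "fingers": 1}
    - {"dx": -0.0005, "dy": 0, "dz": 0, "rx": 0, "ry": 0, "rz": 0, "fingers": 1}
    - {"dx": 0, "dy": 0, "dz": 0, "rx": 0, "ry": 0, "rz": 0, "fingers": 1}
    - {"dx": 0, "dy": 0, "dz": 0, "rx": 0, "ry": 0, "rz": 0, "fingers": 1}
    - {"dx": 0, "dy": 0, "dz": 0, "rx": 0, "ry": 0, "rz": 0, "fingers": 1}
    - {"dx": 0, "dy": 0, "dz": 0, "rx": 0, "ry": 0, "rz": 0, "fingers": 1}
    - {"dx": 0, "dy": 0, "dz": 0, "rx": 0, "ry": 0, "rz": 0, "fingers": 1}

```text
time: 13.97
eef_pos: [0.6278, -0.0397, 0.1701]
ee_rot: [0.049, 0.999, 0.0, 0.001]
wrist_force: [3.3, 1.8, 5.1]
width: 0.0112
```

Request:
servo_tool:
  plan:
    - {"dx": -0.0007, "dy": 0, "dz": 0, "rx": 0, "ry": 0, "rz": 0, "fingers": 1}
    - {"dx": -0.0007, "dy": 0, "dz": 0, "rx": 0, "ry": 0, "rz": 0, "fingers": 1}
    - {"dx": -0.0006, "dy": 0, "dz": 0, "rx": 0, "ry": 0, "rz": 0, "fingers": 1}
    - {"dx": 0, "dy": 0, "dz": 0, "rx": 0, "ry": 0, "rz": 0, "fingers": 1}
    - {"dx": 0, "dy": 0, "dz": 0, "rx": 0, "ry": 0, "rz": 0, "fingers": 1}
    - {"dx": 0, "dy": 0, "dz": 0, "rx": 0, "ry": 0, "rz": 0, "fingers": 1}
    - {"dx": 0, "dy": 0, "dz": 0, "rx": 0, "ry": 0, "rz": 0, "fingers": 1}
    - {"dx": 0, "dy": 0, "dz": 0, "rx": 0, "ry": 0, "rz": 0, "fingers": 1}

```text
time: 14.63
eef_pos: [0.6258, -0.0396, 0.1702]
ee_rot: [0.049, 0.999, 0.0, 0.001]
wrist_force: [3.9, 1.5, 6.8]
width: 0.0115
```

Run:
```python
from h import *
a=snap('scene','s11.png');s=sense();print(s['wrist_force'],s['moment'],s['eef_pos'])
cv2.imwrite('pics/s11z.png',cv2.resize(a['color'][130:200,220:290,::-1],None,fx=8,fy=8,interpolation=cv2.INTER_CUBIC))
```

```text
[3.40430544 1.68405295 6.10263152] [ 0.25023169 -0.75040153 -0.02177013] [ 0.62583757 -0.03957665  0.17019959]
```

View pics/s11z.png

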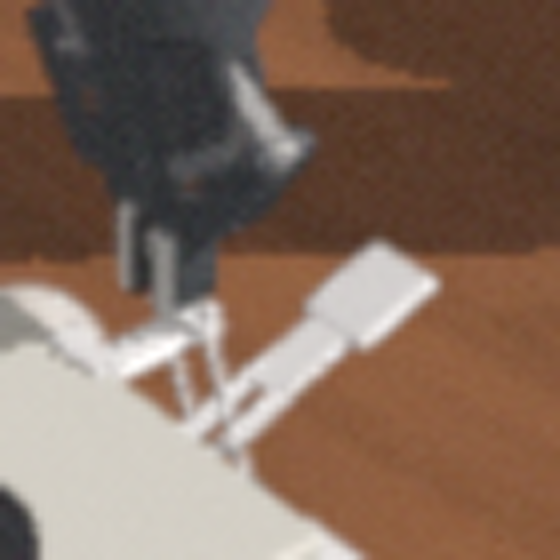

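Request:
servo_tool:
  plan:
    - {"dx": -0.0006, "dy": 0, "dz": 0, "rx": 0, "ry": 0, "rz": 0, "fingers": 1}
    - {"dx": -0.0006, "dy": 0, "dz": 0, "rx": 0, "ry": 0, "rz": 0, "fingers": 1}
    - {"dx": -0.0006, "dy": 0, "dz": 0, "rx": 0, "ry": 0, "rz": 0, "fingers": 1}
    - {"dx": 0, "dy": 0, "dz": 0, "rx": 0, "ry": 0, "rz": 0, "fingers": 1}
    - {"dx": 0, "dy": 0, "dz": 0, "rx": 0, "ry": 0, "rz": 0, "fingers": 1}
    - {"dx": 0, "dy": 0, "dz": 0, "rx": 0, "ry": 0, "rz": 0, "fingers": 1}
    - {"dx": 0, "dy": 0, "dz": 0, "rx": 0, "ry": 0, "rz": 0, "fingers": 1}
    - {"dx": 0, "dy": 0, "dz": 0, "rx": 0, "ry": 0, "rz": 0, "fingers": 1}

```text
time: 15.35
eef_pos: [0.624, -0.0394, 0.1702]
ee_rot: [0.049, 0.999, 0.0, 0.001]
wrist_force: [4.0, 1.9, 6.3]
width: 0.0113
```

Request:
servo_tool:
  plan:
    - {"dx": -0.0006, "dy": 0, "dz": 0, "rx": 0, "ry": 0, "rz": 0, "fingers": 1}
    - {"dx": -0.0006, "dy": 0, "dz": 0, "rx": 0, "ry": 0, "rz": 0, "fingers": 1}
    - {"dx": -0.0004, "dy": 0, "dz": 0, "rx": 0, "ry": 0, "rz": 0, "fingers": 1}
    - {"dx": 0, "dy": 0, "dz": 0, "rx": 0, "ry": 0, "rz": 0, "fingers": 1}
    - {"dx": 0, "dy": 0, "dz": 0, "rx": 0, "ry": 0, "rz": 0, "fingers": 1}
    - {"dx": 0, "dy": 0, "dz": 0, "rx": 0, "ry": 0, "rz": 0, "fingers": 1}
    - {"dx": 0, "dy": 0, "dz": 0, "rx": 0, "ry": 0, "rz": 0, "fingers": 1}
    - {"dx": 0, "dy": 0, "dz": 0, "rx": 0, "ry": 0, "rz": 0, "fingers": 1}

```text
time: 16.02
eef_pos: [0.6224, -0.0393, 0.1702]
ee_rot: [0.049, 0.999, 0.001, 0.001]
wrist_force: [2.5, 1.1, 6.8]
width: 0.0109
```

Run:
```python
from ov import *
import pickle
a=snap('scene','s12.png');b=snap('top','t12.png')
pickle.dump((a,b),open('p12.pkl','wb'))
cv2.imwrite('pics/s12z.png',cv2.resize(a['color'][145:195,225:285,::-1],None,fx=12,fy=12,interpolation=cv2.INTER_CUBIC))
cv2.imwrite('pics/t12z.png',cv2.resize(b['color'][165:245,240:320,::-1],None,fx=7,fy=7,interpolation=cv2.INTER_CUBIC))
```

```text
(no output)
```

View pics/s12z.png

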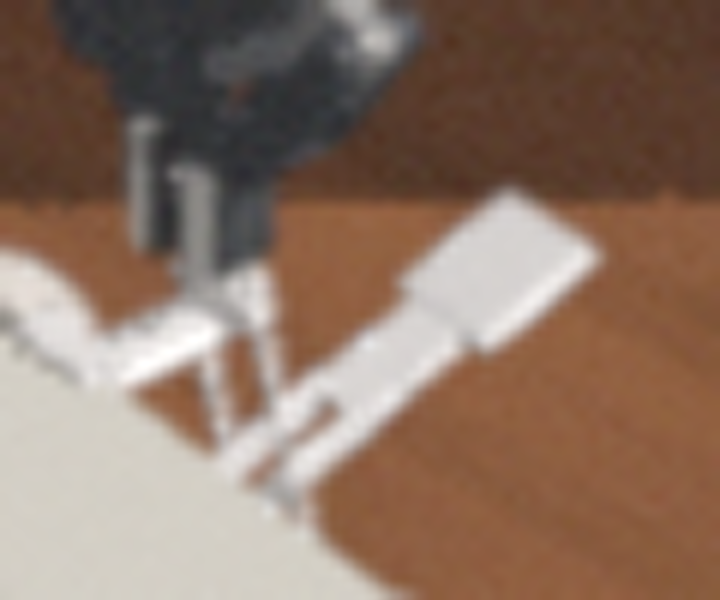

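View pics/t12z.png

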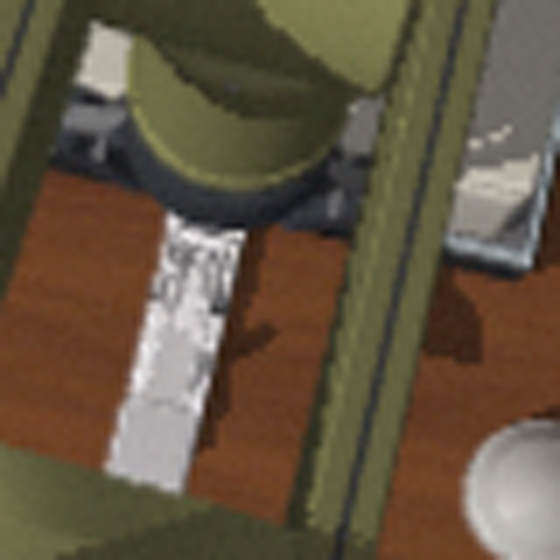

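Run:
```python
from ov import *
from scipy.optimize import least_squares
import pickle
a,b=pickle.load(open('p12.pkl','rb'))
v=[.7563,-.0522,-.095]
S=np.array([(510,190),(600,252),(468,345),(405,285)])/12-.5+[225,145]
def f(w):
    q=w[0];hc=model(q,0)[3]
    hd=np.array([-np.cos(q),0,-np.sin(q)]); n=np.array([-np.sin(q),0,np.cos(q)])
    e=hc+.02*hd+.0035*n; i=hc-.02*hd+.0035*n; Y=np.array([0,.017,0])
    return (proj(a,H(v,[e-Y,e+Y,i+Y,i-Y]))-S+w[1:3]).ravel()
r=least_squares(f,[-.3,0,0]);q=r.x[0];print(r.x,r.fun.round(2))
lp=model(q,0)[1];print('lp',lp)
# bar for z given: x
for z in(.156,.158,.160,.162,.165):
    print(z,lp[0]+np.sqrt(.0835**2-(z-lp[2])**2))
for xb in(-.140,-.148,-.136):
    th=-np.arcsin((xb-lp[0])/.0835); draw(a,v,(225,145,285,195),12,f's12_{int(-xb*1000)}.png',q=q,th=th); print(xb,model(q,th)[2],lp+.115*np.array([-np.sin(th),0,np.cos(th)]))
```

```text
[-0.28409985  0.77563726 -0.38514227] [-0.19  0.12 -0.15 -0.02  1.29  0.05 -0.94 -0.14]
lp [-0.15736799  0.          0.0754364 ]
0.156 -0.1354190513614059
0.158 -0.1448979665192536
0.16 nan
0.162 nan
0.165 nan
-0.14 [-0.14        0.          0.15711016] [-0.133448    0.          0.18792122]
-0.148 [-0.148       0.          0.15840923] [-0.14446597  0.          0.18971036]
-0.136 [-0.136       0.          0.15615603] [-0.12793902  0.          0.18660715]<stdin>:16: RuntimeWarning: invalid value encountered in sqrt
```

View pics/s12_140.png

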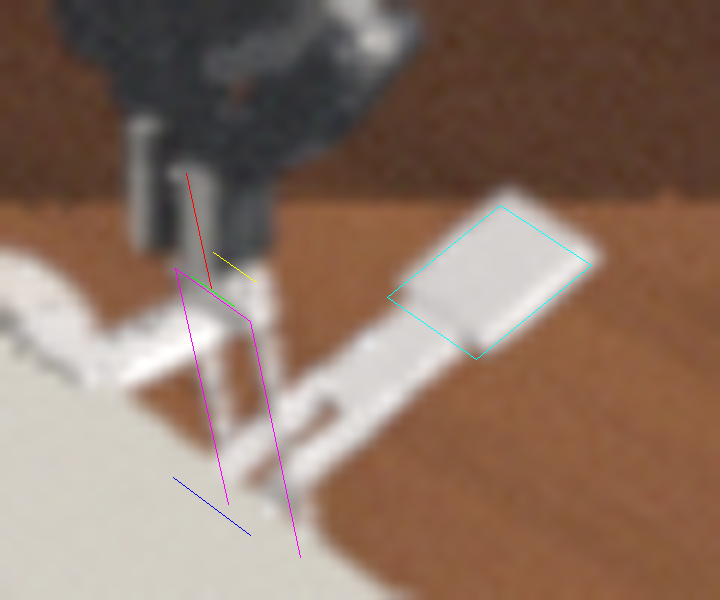

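View pics/s12_148.png

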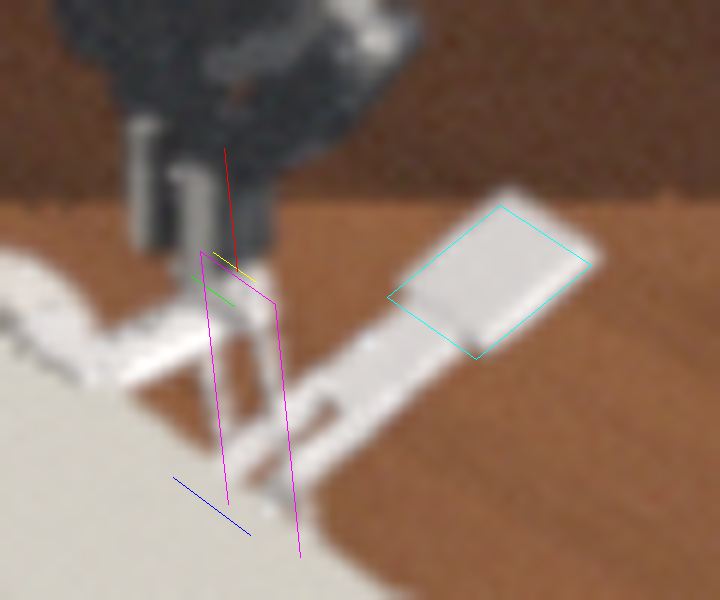

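Request:
servo_tool:
  plan:
    - {"dx": 0, "dy": 0, "dz": 0.0003, "rx": 0, "ry": 0, "rz": 0, "fingers": 0.6}
    - {"dx": 0, "dy": 0, "dz": 0, "rx": 0, "ry": 0, "rz": 0, "fingers": 0.4}
    - {"dx": 0, "dy": 0, "dz": 0, "rx": 0, "ry": 0, "rz": 0, "fingers": 0.4}
    - {"dx": 0, "dy": 0, "dz": 0, "rx": 0, "ry": 0, "rz": 0, "fingers": 0.4}
    - {"dx": 0, "dy": 0, "dz": 0.01, "rx": 0, "ry": 0, "rz": 0, "fingers": 0.4}
    - {"dx": 0, "dy": 0, "dz": 0.015, "rx": 0, "ry": 0, "rz": 0, "fingers": 0.4}
    - {"dx": 0, "dy": 0, "dz": 0.02, "rx": 0, "ry": 0, "rz": 0, "fingers": 0.4}
    - {"dx": 0, "dy": 0, "dz": 0.02, "rx": 0, "ry": 0, "rz": 0, "fingers": 0.4}

```text
time: 16.78
eef_pos: [0.6207, -0.04, 0.2354]
ee_rot: [0.049, 0.999, -0.0, -0.001]
wrist_force: [-0.1, 0.7, -0.5]
width: 0.0513
```

Run:
```python
from h import *
a=snap('scene','s13.png');s=sense();print(s['wrist_force'],s['moment'],s['eef_pos'])
cv2.imwrite('pics/s13z.png',cv2.resize(a['color'][145:195,225:285,::-1],None,fx=12,fy=12,interpolation=cv2.INTER_CUBIC))
```

```text
[ 1.68857154 -0.84257106  3.05415442] [-0.06250089 -0.06438436  0.00251419] [ 0.62348271 -0.04031044  0.2404546 ]
```

View pics/s13z.png

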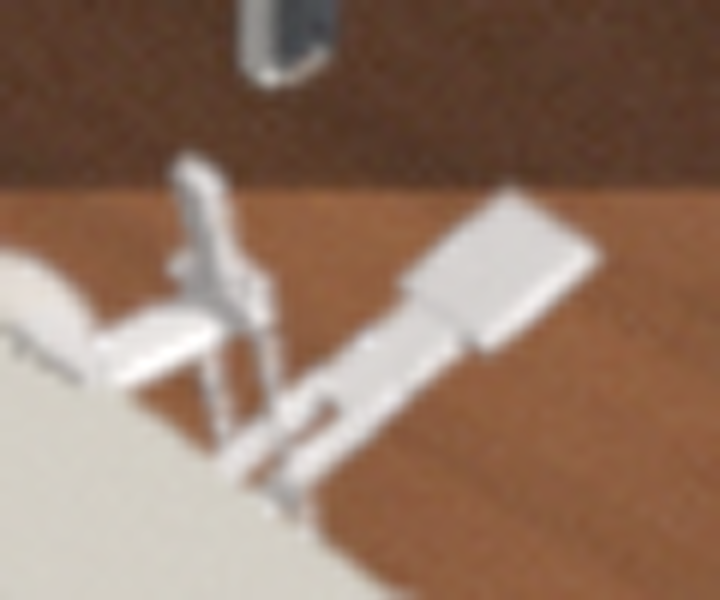

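Request:
servo_tool:
  plan:
    - {"dx": -0.02, "dy": 0.002, "dz": 0, "rx": 0, "ry": 0, "rz": 0, "fingers": 0.5}
    - {"dx": -0.025, "dy": 0.0025, "dz": 0, "rx": 0, "ry": 0, "rz": 0, "fingers": 1}
    - {"dx": -0.025, "dy": 0.0025, "dz": 0, "rx": 0, "ry": 0, "rz": 0, "fingers": 1}
    - {"dx": -0.02, "dy": 0.002, "dz": -0.01, "rx": 0, "ry": 0, "rz": 0, "fingers": 1}
    - {"dx": -0.01, "dy": 0.001, "dz": -0.02, "rx": 0, "ry": 0, "rz": 0, "fingers": 1}
    - {"dx": -0.002, "dy": 0.0005, "dz": -0.025, "rx": 0, "ry": 0, "rz": 0, "fingers": 1}
    - {"dx": 0, "dy": 0, "dz": -0.02, "rx": 0, "ry": 0, "rz": 0, "fingers": 1}
    - {"dx": 0, "dy": 0, "dz": -0.01, "rx": 0, "ry": 0, "rz": 0, "fingers": 1}

```text
time: 17.5
eef_pos: [0.5174, -0.0293, 0.1481]
ee_rot: [0.049, 0.999, 0.0, -0.002]
wrist_force: [-0.4, -0.9, 0.3]
width: -0.0002
```

Run:
```python
from h import *
a=snap('scene','s14.png');s=sense();print(s['wrist_force'],s['eef_pos'],s['width'])
cv2.imwrite('pics/s14z.png',cv2.resize(a['color'][130:200,220:290,::-1],None,fx=8,fy=8,interpolation=cv2.INTER_CUBIC))
```

```text
[-0.68672124 -0.64356738 -1.18832958] [ 0.51710152 -0.0291984   0.14700448] 0.00035051431267868396
```

View pics/s14z.png

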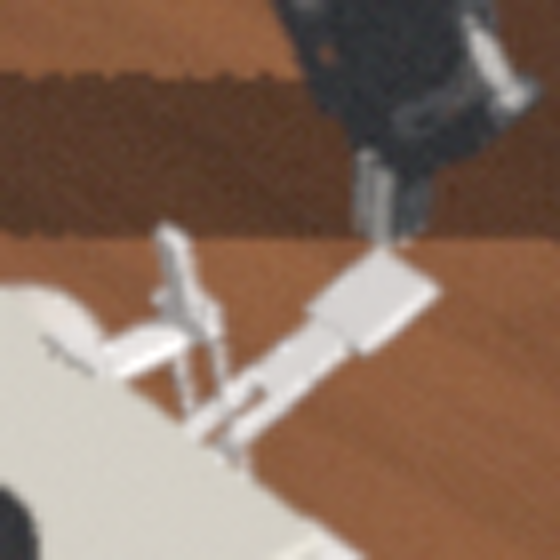

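Request:
servo_tool:
  plan:
    - {"dx": 0.004, "dy": -0.0004, "dz": -0.006, "rx": 0, "ry": -0.02, "rz": 0, "fingers": 1}
    - {"dx": 0.004, "dy": -0.0004, "dz": -0.006, "rx": 0, "ry": -0.02, "rz": 0, "fingers": 1}
    - {"dx": 0, "dy": 0, "dz": -0.005, "rx": 0, "ry": -0.02, "rz": 0, "fingers": 1}
    - {"dx": 0, "dy": 0, "dz": -0.004, "rx": 0, "ry": -0.02, "rz": 0, "fingers": 1}
    - {"dx": 0, "dy": 0, "dz": -0.004, "rx": 0, "ry": -0.02, "rz": 0, "fingers": 1}
    - {"dx": 0, "dy": 0, "dz": -0.004, "rx": 0, "ry": -0.02, "rz": 0, "fingers": 1}
    - {"dx": 0, "dy": 0, "dz": -0.004, "rx": 0, "ry": -0.02, "rz": 0, "fingers": 1}
    - {"dx": 0, "dy": 0, "dz": -0.004, "rx": 0, "ry": -0.02, "rz": 0, "fingers": 1}

```text
time: 18.22
eef_pos: [0.5287, -0.0305, 0.114]
ee_rot: [0.049, 0.995, 0.004, 0.081]
wrist_force: [-0.9, 0.1, 1.7]
width: -0.0002
```

Request:
servo_tool:
  plan:
    - {"dx": 0, "dy": 0, "dz": -0.004, "rx": 0, "ry": -0.03, "rz": 0, "fingers": 1}
    - {"dx": 0, "dy": 0, "dz": -0.004, "rx": 0, "ry": -0.03, "rz": 0, "fingers": 1}
    - {"dx": 0, "dy": 0, "dz": -0.004, "rx": 0, "ry": -0.03, "rz": 0, "fingers": 1}
    - {"dx": 0, "dy": 0, "dz": -0.004, "rx": 0, "ry": -0.03, "rz": 0, "fingers": 1}
    - {"dx": 0, "dy": 0, "dz": -0.004, "rx": 0, "ry": -0.03, "rz": 0, "fingers": 1}
    - {"dx": 0, "dy": 0, "dz": -0.004, "rx": 0, "ry": -0.03, "rz": 0, "fingers": 1}
    - {"dx": 0, "dy": 0, "dz": 0, "rx": 0, "ry": 0, "rz": 0, "fingers": 1}
    - {"dx": 0, "dy": 0, "dz": 0, "rx": 0, "ry": 0, "rz": 0, "fingers": 1}

```text
time: 18.88
eef_pos: [0.5279, -0.0303, 0.0895]
ee_rot: [0.048, 0.984, 0.008, 0.169]
wrist_force: [-0.6, 0.4, 0.9]
width: 0.0001
```

Run:
```python
from h import *
a=snap('scene','s15.png');s=sense();print(s['wrist_force'],s['eef_pos'],s['width'])
cv2.imwrite('pics/s15z.png',cv2.resize(a['color'][130:200,220:290,::-1],None,fx=8,fy=8,interpolation=cv2.INTER_CUBIC))
```

```text
[-0.69038225 -0.77780022  1.72457647] [ 0.52832004 -0.03039432  0.08959184] 0.0001573716798230148
```

View pics/s15z.png

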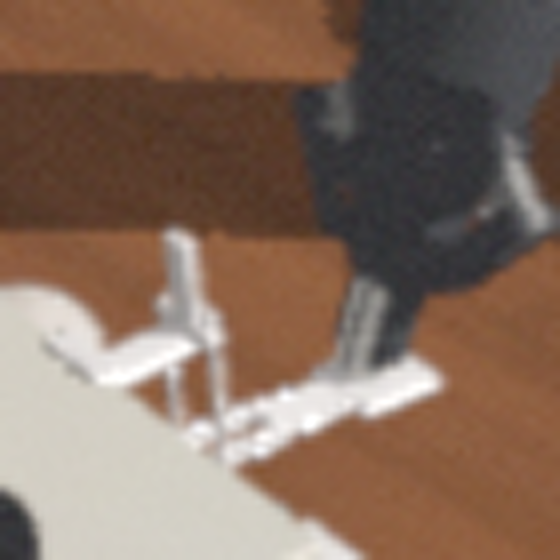

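Request:
servo_tool:
  plan:
    - {"dx": -0.003, "dy": 0.0003, "dz": 0.003, "rx": 0, "ry": 0, "rz": 0, "fingers": 1}
    - {"dx": -0.006, "dy": 0.0006, "dz": 0, "rx": 0, "ry": 0, "rz": 0, "fingers": 1}
    - {"dx": 0, "dy": 0, "dz": -0.003, "rx": 0, "ry": -0.02, "rz": 0, "fingers": 1}
    - {"dx": 0, "dy": 0, "dz": -0.004, "rx": 0, "ry": -0.02, "rz": 0, "fingers": 1}
    - {"dx": 0, "dy": 0, "dz": -0.004, "rx": 0, "ry": -0.02, "rz": 0, "fingers": 1}
    - {"dx": 0.0005, "dy": 0, "dz": -0.004, "rx": 0, "ry": -0.02, "rz": 0, "fingers": 1}
    - {"dx": 0.0005, "dy": 0, "dz": -0.004, "rx": 0, "ry": -0.02, "rz": 0, "fingers": 1}
    - {"dx": 0, "dy": 0, "dz": 0, "rx": 0, "ry": 0, "rz": 0, "fingers": 1}

```text
time: 19.6
eef_pos: [0.5187, -0.0292, 0.0725]
ee_rot: [0.048, 0.975, 0.011, 0.218]
wrist_force: [-0.4, -0.6, 1.1]
width: -0.0001
```

Request:
servo_tool:
  plan:
    - {"dx": 0.001, "dy": 0, "dz": -0.003, "rx": 0, "ry": 0, "rz": 0, "fingers": 1}
    - {"dx": 0.001, "dy": -0.0001, "dz": -0.003, "rx": 0, "ry": 0, "rz": 0, "fingers": 1}
    - {"dx": 0.001, "dy": -0.0001, "dz": -0.003, "rx": 0, "ry": 0, "rz": 0, "fingers": 1}
    - {"dx": 0.001, "dy": -0.0001, "dz": -0.003, "rx": 0, "ry": 0, "rz": 0, "fingers": 1}
    - {"dx": 0.001, "dy": -0.0001, "dz": -0.003, "rx": 0, "ry": 0, "rz": 0, "fingers": 1}
    - {"dx": 0.001, "dy": -0.0001, "dz": -0.002, "rx": 0, "ry": 0, "rz": 0, "fingers": 1}
    - {"dx": 0, "dy": 0, "dz": 0, "rx": 0, "ry": 0, "rz": 0, "fingers": 1}
    - {"dx": 0, "dy": 0, "dz": 0, "rx": 0, "ry": 0, "rz": 0, "fingers": 1}

```text
time: 20.27
eef_pos: [0.5259, -0.03, 0.0557]
ee_rot: [0.048, 0.975, 0.011, 0.218]
wrist_force: [0.7, -0.3, 1.1]
width: 0.0002
```

Run:
```python
from h import *
a=snap('scene','s16.png');s=sense();print(s['wrist_force'],s['eef_pos'],s['width'])
cv2.imwrite('pics/s16z.png',cv2.resize(a['color'][130:200,220:290,::-1],None,fx=8,fy=8,interpolation=cv2.INTER_CUBIC))
```

```text
[ 0.21068716 -0.10683458 -0.30412166] [ 0.52593809 -0.02993265  0.05581632] 0.00011715487270311725
```

View pics/s16z.png

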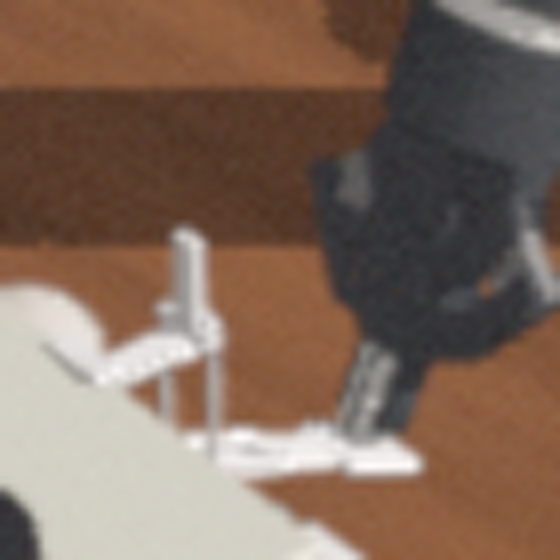

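Request:
servo_tool:
  plan:
    - {"dx": 0.0005, "dy": 0, "dz": -0.001, "rx": 0, "ry": 0, "rz": 0, "fingers": 1}
    - {"dx": 0.0005, "dy": 0, "dz": -0.001, "rx": 0, "ry": 0, "rz": 0, "fingers": 1}
    - {"dx": 0.0005, "dy": 0, "dz": -0.001, "rx": 0, "ry": 0, "rz": 0, "fingers": 1}
    - {"dx": 0.0005, "dy": 0, "dz": -0.001, "rx": 0, "ry": 0, "rz": 0, "fingers": 1}
    - {"dx": 0.0005, "dy": 0, "dz": -0.001, "rx": 0, "ry": 0, "rz": 0, "fingers": 1}
    - {"dx": 0, "dy": 0, "dz": 0, "rx": 0, "ry": 0, "rz": 0, "fingers": 1}
    - {"dx": 0, "dy": 0, "dz": 0, "rx": 0, "ry": 0, "rz": 0, "fingers": 1}
    - {"dx": 0, "dy": 0, "dz": 0, "rx": 0, "ry": 0, "rz": 0, "fingers": 1}

```text
time: 20.98
eef_pos: [0.5279, -0.0297, 0.0507]
ee_rot: [0.048, 0.975, 0.011, 0.218]
wrist_force: [0.4, 0.3, 0.1]
width: 0.0
```

Request:
servo_tool:
  plan:
    - {"dx": 0.0005, "dy": 0, "dz": -0.001, "rx": 0, "ry": 0, "rz": 0, "fingers": 1}
    - {"dx": 0.0005, "dy": 0, "dz": -0.001, "rx": 0, "ry": 0, "rz": 0, "fingers": 1}
    - {"dx": 0.0005, "dy": 0, "dz": -0.001, "rx": 0, "ry": 0, "rz": 0, "fingers": 1}
    - {"dx": 0.0005, "dy": 0, "dz": -0.001, "rx": 0, "ry": 0, "rz": 0, "fingers": 1}
    - {"dx": 0, "dy": 0, "dz": 0, "rx": 0, "ry": 0, "rz": 0, "fingers": 1}
    - {"dx": 0, "dy": 0, "dz": 0, "rx": 0, "ry": 0, "rz": 0, "fingers": 1}
    - {"dx": 0, "dy": 0, "dz": 0, "rx": 0, "ry": 0, "rz": 0, "fingers": 1}
    - {"dx": 0, "dy": 0, "dz": 0, "rx": 0, "ry": 0, "rz": 0, "fingers": 1}

```text
time: 21.65
eef_pos: [0.53, -0.0298, 0.0468]
ee_rot: [0.048, 0.975, 0.011, 0.218]
wrist_force: [-0.7, -1.3, 0.5]
width: 0.0002
```

Run:
```python
from h import *
a=snap('scene','s17.png');s=sense();print(s['wrist_force'],s['eef_pos'],s['width'])
cv2.imwrite('pics/s17z.png',cv2.resize(a['color'][130:200,220:290,::-1],None,fx=8,fy=8,interpolation=cv2.INTER_CUBIC))
```

```text
[ 1.0345574   0.45381917 -0.08303073] [ 0.53004474 -0.02979035  0.0468288 ] -0.0005777271234176177
```

View pics/s17z.png

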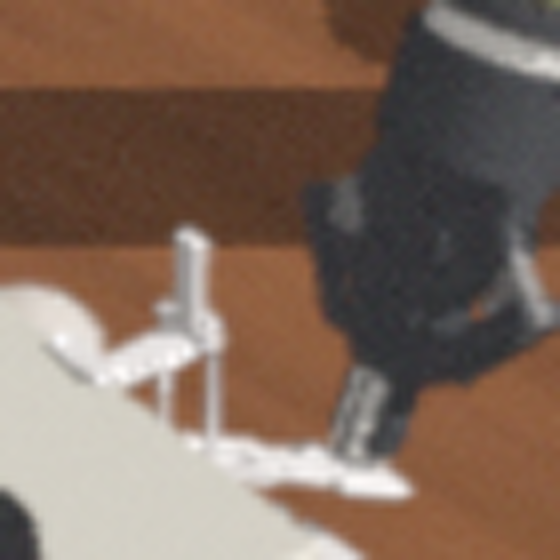

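Request:
servo_tool:
  plan:
    - {"dx": 0.0004, "dy": 0, "dz": -0.0007, "rx": 0, "ry": 0, "rz": 0, "fingers": 1}
    - {"dx": 0.0004, "dy": 0, "dz": -0.0007, "rx": 0, "ry": 0, "rz": 0, "fingers": 1}
    - {"dx": 0.0004, "dy": 0, "dz": -0.0007, "rx": 0, "ry": 0, "rz": 0, "fingers": 1}
    - {"dx": 0.0004, "dy": 0, "dz": -0.0007, "rx": 0, "ry": 0, "rz": 0, "fingers": 1}
    - {"dx": 0, "dy": 0, "dz": 0, "rx": 0, "ry": 0, "rz": 0, "fingers": 1}
    - {"dx": 0, "dy": 0, "dz": 0, "rx": 0, "ry": 0, "rz": 0, "fingers": 1}
    - {"dx": 0, "dy": 0, "dz": 0, "rx": 0, "ry": 0, "rz": 0, "fingers": 1}
    - {"dx": 0, "dy": 0, "dz": 0, "rx": 0, "ry": 0, "rz": 0, "fingers": 1}

```text
time: 22.37
eef_pos: [0.5316, -0.0298, 0.044]
ee_rot: [0.048, 0.975, 0.011, 0.218]
wrist_force: [-0.8, -0.4, 0.3]
width: -0.0003
```

Request:
servo_tool:
  plan:
    - {"dx": 0.0004, "dy": 0, "dz": -0.0007, "rx": 0, "ry": 0, "rz": 0, "fingers": 1}
    - {"dx": 0.0004, "dy": 0, "dz": -0.0007, "rx": 0, "ry": 0, "rz": 0, "fingers": 1}
    - {"dx": 0.0004, "dy": 0, "dz": -0.0007, "rx": 0, "ry": 0, "rz": 0, "fingers": 1}
    - {"dx": 0.0004, "dy": 0, "dz": -0.0007, "rx": 0, "ry": 0, "rz": 0, "fingers": 1}
    - {"dx": 0, "dy": 0, "dz": 0, "rx": 0, "ry": 0, "rz": 0, "fingers": 1}
    - {"dx": 0, "dy": 0, "dz": 0, "rx": 0, "ry": 0, "rz": 0, "fingers": 1}
    - {"dx": 0, "dy": 0, "dz": 0, "rx": 0, "ry": 0, "rz": 0, "fingers": 1}
    - {"dx": 0, "dy": 0, "dz": 0, "rx": 0, "ry": 0, "rz": 0, "fingers": 1}

```text
time: 23.03
eef_pos: [0.5332, -0.0298, 0.0412]
ee_rot: [0.048, 0.975, 0.011, 0.218]
wrist_force: [0.3, 0.8, -0.5]
width: 0.0001
```

Run:
```python
from ov import *
import pickle
a=snap('scene','s18.png');b=snap('top','t18.png');s=sense();print(s['wrist_force'],s['eef_pos'],s['width'])
pickle.dump((a,b),open('p18.pkl','wb'))
cv2.imwrite('pics/s18z.png',cv2.resize(a['color'][130:200,220:290,::-1],None,fx=8,fy=8,interpolation=cv2.INTER_CUBIC))
v=[.7563,-.0522,-.095]
for q in(.6,.7):
  lp=model(q,0)[1]; th=-np.arcsin((-.14-lp[0])/.0835); print(model(q,th)[2])
  draw(a,v,(220,130,290,200),8,f's18_{int(q*10)}.png',q=q,th=th,kz=0)
```

```text
[ 0.70413599  0.62666437 -0.67828701] [ 0.53319009 -0.0298009   0.0412252 ] 2.3309161550292752e-05
[-0.14       0.         0.1515481]
[-0.14        0.          0.15176194]
```

View pics/s18z.png

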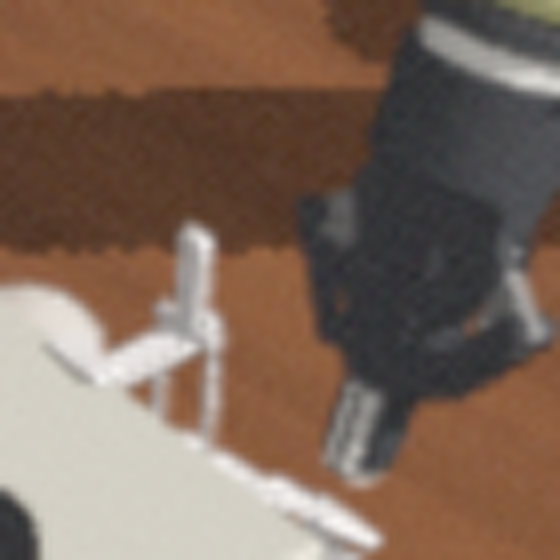

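View pics/s18_6.png

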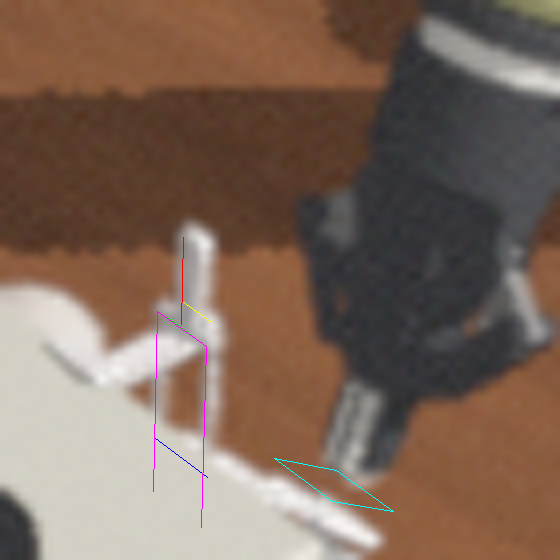

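Request:
servo_tool:
  plan:
    - {"dx": 0.002, "dy": -0.0002, "dz": 0, "rx": 0, "ry": -0.04, "rz": 0, "fingers": 1}
    - {"dx": 0.002, "dy": -0.0002, "dz": 0, "rx": 0, "ry": -0.04, "rz": 0, "fingers": 1}
    - {"dx": 0.002, "dy": -0.0002, "dz": 0, "rx": 0, "ry": -0.04, "rz": 0, "fingers": 1}
    - {"dx": 0.002, "dy": -0.0002, "dz": 0, "rx": 0, "ry": -0.04, "rz": 0, "fingers": 1}
    - {"dx": 0.001, "dy": -0.0001, "dz": 0, "rx": 0, "ry": -0.04, "rz": 0, "fingers": 1}
    - {"dx": 0, "dy": 0, "dz": 0, "rx": 0, "ry": 0, "rz": 0, "fingers": 1}
    - {"dx": 0, "dy": 0, "dz": 0, "rx": 0, "ry": 0, "rz": 0, "fingers": 1}
    - {"dx": 0, "dy": 0, "dz": 0, "rx": 0, "ry": 0, "rz": 0, "fingers": 1}

```text
time: 23.8
eef_pos: [0.5553, -0.024, 0.0771]
ee_rot: [0.048, 0.961, 0.011, 0.27]
wrist_force: [0.6, -0.6, -0.2]
width: -0.0001
```

Run:
```python
from ov import *
a=snap('scene','s19.png');s=sense();print(s['wrist_force'],s['eef_pos'])
v=[.7563,-.0522,-.095]
for q in(.7,.8):
  lp=model(q,0)[1]; th=-np.arcsin((-.14-lp[0])/.0835)
  draw(a,v,(220,130,290,200),8,f's19_{int(q*10)}.png',q=q,th=th,kz=0)
```

```text
[-0.01358911  0.26750023  0.2474462 ] [ 0.55514959 -0.02391373  0.07679107]
```

View pics/s19_7.png

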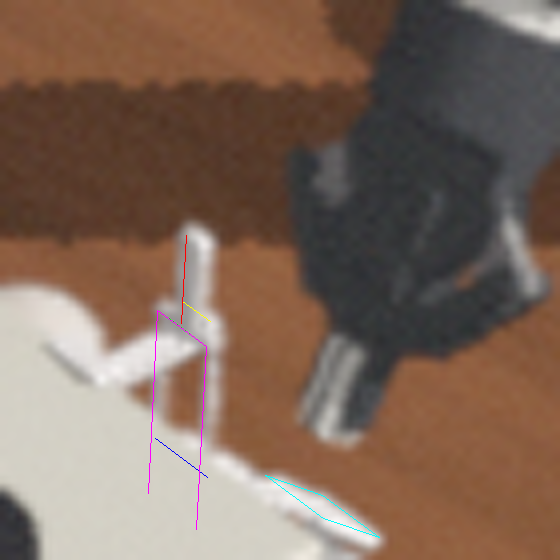

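View pics/s19_8.png

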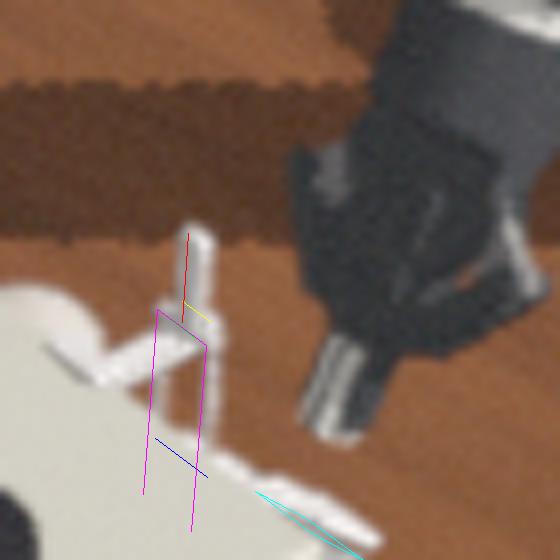

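```bash
python3 -c "
from h import *
s=sense();print(s['q'].round(3),s['joint_velocities'].round(3),s['eef_pos'],s['ee_rot'])"
```

```text
[-0.178  0.345  2.206  1.061  0.101 -2.683] [-0.001  0.007  0.003  0.005 -0.001  0.001] [ 0.55514959 -0.02391373  0.07679107] [0.04830736 0.96154487 0.01145297 0.27012347]
```

Request:
servo_tool:
  plan:
    - {"dx": 0, "dy": 0, "dz": 0, "rx": 0, "ry": 0.02, "rz": 0, "fingers": 1}
    - {"dx": 0, "dy": 0, "dz": 0, "rx": 0, "ry": 0.03, "rz": 0, "fingers": 1}
    - {"dx": 0, "dy": 0, "dz": 0, "rx": 0, "ry": 0.03, "rz": 0, "fingers": 1}
    - {"dx": 0, "dy": 0, "dz": 0, "rx": 0, "ry": 0.03, "rz": 0, "fingers": 1}
    - {"dx": 0, "dy": 0, "dz": 0, "rx": 0, "ry": 0.03, "rz": 0, "fingers": 1}
    - {"dx": 0, "dy": 0, "dz": 0, "rx": 0, "ry": 0.03, "rz": 0, "fingers": 1}
    - {"dx": 0, "dy": 0, "dz": 0, "rx": 0, "ry": 0.03, "rz": 0, "fingers": 1}
    - {"dx": 0, "dy": 0, "dz": 0, "rx": 0, "ry": 0.03, "rz": 0, "fingers": 1}

```text
time: 24.52
eef_pos: [0.5557, -0.0214, 0.0766]
ee_rot: [0.049, 0.984, 0.01, 0.172]
wrist_force: [-0.8, 0.4, 0.2]
width: 0.0
```

```bash
python3 -c "
from h import *
s=sense();print(s['q'].round(3),s['joint_velocities'].round(3),s['eef_pos'],s['ee_rot'])"
```

```text
[-0.151  0.342  2.031  0.13   0.429 -1.731] [ 0.047  0.042 -0.308 -0.369  0.606  0.395] [ 0.55566733 -0.0214127   0.07661022] [0.04859225 0.98384174 0.00997023 0.17203143]
```

Request:
servo_tool:
  plan:
    - {"dx": -0.006, "dy": -0.003, "dz": 0, "rx": 0, "ry": 0.03, "rz": 0, "fingers": 1}
    - {"dx": -0.006, "dy": -0.003, "dz": 0, "rx": 0, "ry": 0.03, "rz": 0, "fingers": 1}
    - {"dx": -0.006, "dy": -0.002, "dz": -0.004, "rx": 0, "ry": 0.03, "rz": 0, "fingers": 1}
    - {"dx": -0.006, "dy": -0.0015, "dz": -0.006, "rx": 0, "ry": 0.03, "rz": 0, "fingers": 1}
    - {"dx": 0, "dy": 0, "dz": -0.007, "rx": 0, "ry": 0, "rz": 0, "fingers": 1}
    - {"dx": 0, "dy": 0, "dz": -0.007, "rx": 0, "ry": 0, "rz": 0, "fingers": 1}
    - {"dx": 0, "dy": 0, "dz": -0.005, "rx": 0, "ry": 0, "rz": 0, "fingers": 1}
    - {"dx": 0, "dy": 0, "dz": 0, "rx": 0, "ry": 0, "rz": 0, "fingers": 1}

```text
time: 25.18
eef_pos: [0.5308, -0.0304, 0.0463]
ee_rot: [0.049, 0.992, 0.008, 0.113]
wrist_force: [-0.7, 0.2, -0.1]
width: 0.0002
```

Run:
```python
from ov import *
a=snap('scene','s20.png');s=sense();print(s['q'].round(3),s['wrist_force'],s['eef_pos'],s['ee_rot'])
cv2.imwrite('pics/s20z.png',cv2.resize(a['color'][130:210,220:300,::-1],None,fx=7,fy=7,interpolation=cv2.INTER_CUBIC))
```

```text
[-0.165  0.391  2.01   0.082  0.518 -1.704] [-0.23124024 -0.22231391 -0.56443104] [ 0.53117479 -0.03041039  0.04692443] [0.04940875 0.99233486 0.00756365 0.11301814]
```

View pics/s20z.png

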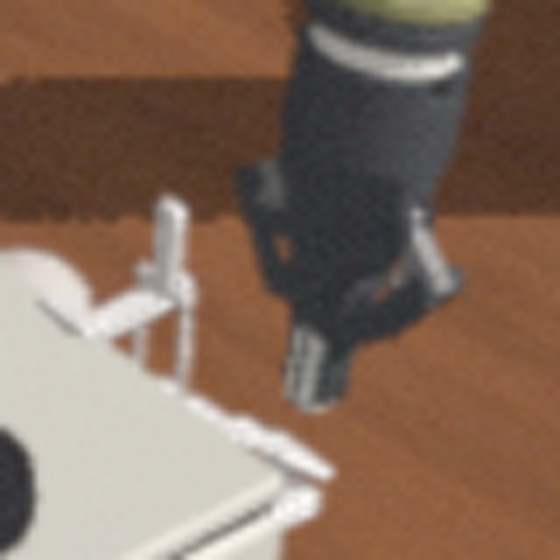

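Request:
servo_tool:
  plan:
    - {"dx": 0, "dy": 0, "dz": -0.002, "rx": 0, "ry": 0, "rz": 0, "fingers": 1}
    - {"dx": 0, "dy": 0, "dz": -0.002, "rx": 0, "ry": 0, "rz": 0, "fingers": 1}
    - {"dx": 0, "dy": 0, "dz": -0.002, "rx": 0, "ry": 0, "rz": 0, "fingers": 1}
    - {"dx": 0, "dy": 0, "dz": -0.002, "rx": 0, "ry": 0, "rz": 0, "fingers": 1}
    - {"dx": 0, "dy": 0, "dz": -0.001, "rx": 0, "ry": 0, "rz": 0, "fingers": 1}
    - {"dx": 0, "dy": 0, "dz": 0, "rx": 0, "ry": 0, "rz": 0, "fingers": 1}
    - {"dx": 0, "dy": 0, "dz": 0, "rx": 0, "ry": 0, "rz": 0, "fingers": 1}
    - {"dx": 0, "dy": 0, "dz": 0, "rx": 0, "ry": 0, "rz": 0, "fingers": 1}

```text
time: 25.9
eef_pos: [0.5323, -0.0307, 0.0392]
ee_rot: [0.049, 0.992, 0.007, 0.114]
wrist_force: [-0.1, 0.0, 0.1]
width: -0.0002
```

Request:
servo_tool:
  plan:
    - {"dx": 0, "dy": 0, "dz": -0.0007, "rx": 0, "ry": 0, "rz": 0, "fingers": 1}
    - {"dx": 0, "dy": 0, "dz": -0.0007, "rx": 0, "ry": 0, "rz": 0, "fingers": 1}
    - {"dx": 0, "dy": 0, "dz": 0, "rx": 0, "ry": 0, "rz": 0, "fingers": 1}
    - {"dx": 0, "dy": 0, "dz": 0, "rx": 0, "ry": 0, "rz": 0, "fingers": 1}
    - {"dx": 0, "dy": 0, "dz": 0, "rx": 0, "ry": 0, "rz": 0, "fingers": 1}
    - {"dx": 0, "dy": 0, "dz": 0, "rx": 0, "ry": 0, "rz": 0, "fingers": 1}
    - {"dx": 0, "dy": 0, "dz": 0, "rx": 0, "ry": 0, "rz": 0, "fingers": 1}
    - {"dx": 0, "dy": 0, "dz": 0, "rx": 0, "ry": 0, "rz": 0, "fingers": 1}

```text
time: 26.57
eef_pos: [0.5322, -0.0307, 0.0377]
ee_rot: [0.049, 0.992, 0.007, 0.114]
wrist_force: [-0.0, 0.4, -0.4]
width: 0.0002
```

Request:
servo_tool:
  plan:
    - {"dx": 0, "dy": 0, "dz": -0.0005, "rx": 0, "ry": 0, "rz": 0, "fingers": 1}
    - {"dx": 0, "dy": 0, "dz": -0.0005, "rx": 0, "ry": 0, "rz": 0, "fingers": 1}
    - {"dx": 0, "dy": 0, "dz": -0.0005, "rx": 0, "ry": 0, "rz": 0, "fingers": 1}
    - {"dx": 0, "dy": 0, "dz": 0, "rx": 0, "ry": 0, "rz": 0, "fingers": 1}
    - {"dx": 0, "dy": 0, "dz": 0, "rx": 0, "ry": 0, "rz": 0, "fingers": 1}
    - {"dx": 0, "dy": 0, "dz": 0, "rx": 0, "ry": 0, "rz": 0, "fingers": 1}
    - {"dx": 0, "dy": 0, "dz": 0, "rx": 0, "ry": 0, "rz": 0, "fingers": 1}
    - {"dx": 0, "dy": 0, "dz": 0, "rx": 0, "ry": 0, "rz": 0, "fingers": 1}

```text
time: 27.23
eef_pos: [0.5322, -0.0307, 0.0362]
ee_rot: [0.049, 0.992, 0.007, 0.114]
wrist_force: [0.3, 0.6, -0.8]
width: -0.0002
```

Request:
servo_tool:
  plan:
    - {"dx": 0, "dy": 0, "dz": -0.0005, "rx": 0, "ry": 0, "rz": 0, "fingers": 1}
    - {"dx": 0, "dy": 0, "dz": -0.0005, "rx": 0, "ry": 0, "rz": 0, "fingers": 1}
    - {"dx": 0, "dy": 0, "dz": 0, "rx": 0, "ry": 0, "rz": 0, "fingers": 1}
    - {"dx": 0, "dy": 0, "dz": 0, "rx": 0, "ry": 0, "rz": 0, "fingers": 1}
    - {"dx": 0, "dy": 0, "dz": 0, "rx": 0, "ry": 0, "rz": 0, "fingers": 1}
    - {"dx": 0, "dy": 0, "dz": 0, "rx": 0, "ry": 0, "rz": 0, "fingers": 1}
    - {"dx": 0, "dy": 0, "dz": 0, "rx": 0, "ry": 0, "rz": 0, "fingers": 1}
    - {"dx": 0, "dy": 0, "dz": 0, "rx": 0, "ry": 0, "rz": 0, "fingers": 1}

```text
time: 27.9
eef_pos: [0.5322, -0.0306, 0.0352]
ee_rot: [0.049, 0.992, 0.007, 0.114]
wrist_force: [1.2, -0.6, -0.3]
width: 0.0001
```

Request:
servo_tool:
  plan:
    - {"dx": 0, "dy": 0, "dz": -0.0005, "rx": 0, "ry": 0, "rz": 0, "fingers": 1}
    - {"dx": 0, "dy": 0, "dz": -0.0005, "rx": 0, "ry": 0, "rz": 0, "fingers": 1}
    - {"dx": 0, "dy": 0, "dz": -0.0003, "rx": 0, "ry": 0, "rz": 0, "fingers": 1}
    - {"dx": 0, "dy": 0, "dz": 0, "rx": 0, "ry": 0, "rz": 0, "fingers": 1}
    - {"dx": 0, "dy": 0, "dz": 0, "rx": 0, "ry": 0, "rz": 0, "fingers": 1}
    - {"dx": 0, "dy": 0, "dz": 0, "rx": 0, "ry": 0, "rz": 0, "fingers": 1}
    - {"dx": 0, "dy": 0, "dz": 0, "rx": 0, "ry": 0, "rz": 0, "fingers": 1}
    - {"dx": 0, "dy": 0, "dz": 0, "rx": 0, "ry": 0, "rz": 0, "fingers": 1}

```text
time: 28.57
eef_pos: [0.5322, -0.0307, 0.0339]
ee_rot: [0.049, 0.992, 0.007, 0.114]
wrist_force: [-0.2, 0.3, 0.6]
width: 0.0001
```

Request:
servo_tool:
  plan:
    - {"dx": 0, "dy": 0, "dz": -0.0005, "rx": 0, "ry": 0, "rz": 0, "fingers": 1}
    - {"dx": 0, "dy": 0, "dz": -0.0005, "rx": 0, "ry": 0, "rz": 0, "fingers": 1}
    - {"dx": 0, "dy": 0, "dz": 0, "rx": 0, "ry": 0, "rz": 0, "fingers": 1}
    - {"dx": 0, "dy": 0, "dz": 0, "rx": 0, "ry": 0, "rz": 0, "fingers": 1}
    - {"dx": 0, "dy": 0, "dz": 0, "rx": 0, "ry": 0, "rz": 0, "fingers": 1}
    - {"dx": 0, "dy": 0, "dz": 0, "rx": 0, "ry": 0, "rz": 0, "fingers": 1}
    - {"dx": 0, "dy": 0, "dz": 0, "rx": 0, "ry": 0, "rz": 0, "fingers": 1}
    - {"dx": 0, "dy": 0, "dz": 0, "rx": 0, "ry": 0, "rz": 0, "fingers": 1}

```text
time: 29.23
eef_pos: [0.5322, -0.0307, 0.0329]
ee_rot: [0.049, 0.992, 0.007, 0.114]
wrist_force: [0.7, 0.4, -0.1]
width: -0.0001
```

Run:
```python
from ov import *
a=snap('scene','s21.png');s=sense();print(s['q'].round(3),s['wrist_force'],s['eef_pos'],s['ee_rot'])
im=cv2.resize(a['color'][130:210,220:300,::-1],None,fx=7,fy=7,interpolation=cv2.INTER_CUBIC)
cv2.imwrite('pics/s21z.png',im)
v=[.7563,-.0522,-.095]
draw(a,v,(220,130,300,210),7,'s21o.png',q=.68,th=-.02,kz=0)
```

```text
[-0.165  0.417  2.024  0.089  0.477 -1.711] [-0.13004024 -0.15340829 -0.08403584] [ 0.53218553 -0.03065109  0.03290159] [0.04946591 0.99220661 0.00742273 0.11412307]
```

View pics/s21z.png

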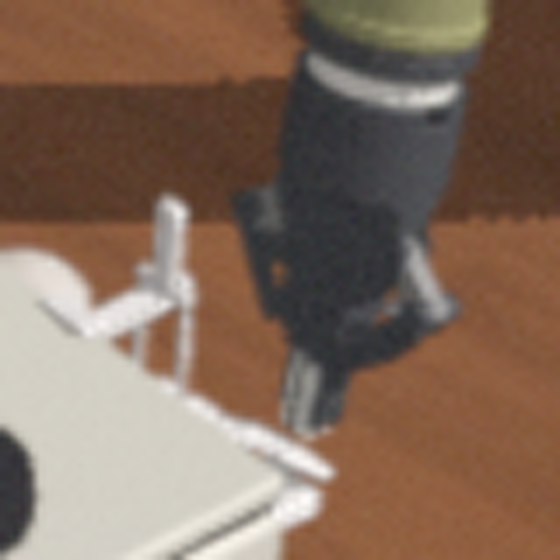

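View pics/s21o.png

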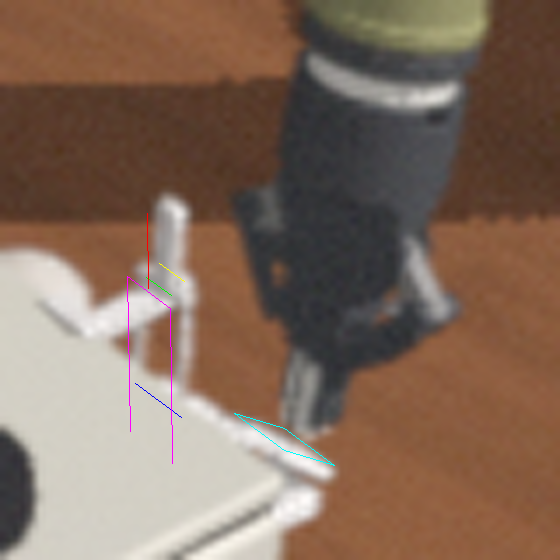

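Request:
servo_tool:
  plan:
    - {"dx": 0, "dy": 0, "dz": -0.0005, "rx": 0, "ry": 0, "rz": 0, "fingers": 1}
    - {"dx": 0, "dy": 0, "dz": -0.0005, "rx": 0, "ry": 0, "rz": 0, "fingers": 1}
    - {"dx": 0, "dy": 0, "dz": -0.0005, "rx": 0, "ry": 0, "rz": 0, "fingers": 1}
    - {"dx": 0, "dy": 0, "dz": 0, "rx": 0, "ry": 0, "rz": 0, "fingers": 1}
    - {"dx": 0, "dy": 0, "dz": 0, "rx": 0, "ry": 0, "rz": 0, "fingers": 1}
    - {"dx": 0, "dy": 0, "dz": 0, "rx": 0, "ry": 0, "rz": 0, "fingers": 1}
    - {"dx": 0, "dy": 0, "dz": 0, "rx": 0, "ry": 0, "rz": 0, "fingers": 1}
    - {"dx": 0, "dy": 0, "dz": 0, "rx": 0, "ry": 0, "rz": 0, "fingers": 1}

```text
time: 29.95
eef_pos: [0.5322, -0.0307, 0.0314]
ee_rot: [0.049, 0.992, 0.007, 0.114]
wrist_force: [0.3, 0.2, -0.2]
width: -0.0001
```

Request:
servo_tool:
  plan:
    - {"dx": 0, "dy": 0, "dz": -0.0005, "rx": 0, "ry": 0, "rz": 0, "fingers": 1}
    - {"dx": 0, "dy": 0, "dz": -0.0005, "rx": 0, "ry": 0, "rz": 0, "fingers": 1}
    - {"dx": 0, "dy": 0, "dz": -0.0003, "rx": 0, "ry": 0, "rz": 0, "fingers": 1}
    - {"dx": 0, "dy": 0, "dz": 0, "rx": 0, "ry": 0, "rz": 0, "fingers": 1}
    - {"dx": 0, "dy": 0, "dz": 0, "rx": 0, "ry": 0, "rz": 0, "fingers": 1}
    - {"dx": 0, "dy": 0, "dz": 0, "rx": 0, "ry": 0, "rz": 0, "fingers": 1}
    - {"dx": 0, "dy": 0, "dz": 0, "rx": 0, "ry": 0, "rz": 0, "fingers": 1}
    - {"dx": 0, "dy": 0, "dz": 0, "rx": 0, "ry": 0, "rz": 0, "fingers": 1}

```text
time: 30.62
eef_pos: [0.5322, -0.0307, 0.0301]
ee_rot: [0.049, 0.992, 0.007, 0.114]
wrist_force: [-0.4, -0.4, -0.3]
width: -0.0003
```

Request:
servo_tool:
  plan:
    - {"dx": 0, "dy": 0, "dz": -0.0005, "rx": 0, "ry": 0, "rz": 0, "fingers": 1}
    - {"dx": 0, "dy": 0, "dz": -0.0005, "rx": 0, "ry": 0, "rz": 0, "fingers": 1}
    - {"dx": 0, "dy": 0, "dz": -0.0003, "rx": 0, "ry": 0, "rz": 0, "fingers": 1}
    - {"dx": 0, "dy": 0, "dz": 0, "rx": 0, "ry": 0, "rz": 0, "fingers": 1}
    - {"dx": 0, "dy": 0, "dz": 0, "rx": 0, "ry": 0, "rz": 0, "fingers": 1}
    - {"dx": 0, "dy": 0, "dz": 0, "rx": 0, "ry": 0, "rz": 0, "fingers": 1}
    - {"dx": 0, "dy": 0, "dz": 0, "rx": 0, "ry": 0, "rz": 0, "fingers": 1}
    - {"dx": 0, "dy": 0, "dz": 0, "rx": 0, "ry": 0, "rz": 0, "fingers": 1}

```text
time: 31.28
eef_pos: [0.5322, -0.0307, 0.0288]
ee_rot: [0.049, 0.992, 0.007, 0.114]
wrist_force: [0.1, -0.1, -0.6]
width: -0.0001
```

Request:
servo_tool:
  plan:
    - {"dx": 0, "dy": 0, "dz": -0.0005, "rx": 0, "ry": 0, "rz": 0, "fingers": 1}
    - {"dx": 0, "dy": 0, "dz": -0.0005, "rx": 0, "ry": 0, "rz": 0, "fingers": 1}
    - {"dx": 0, "dy": 0, "dz": -0.0003, "rx": 0, "ry": 0, "rz": 0, "fingers": 1}
    - {"dx": 0, "dy": 0, "dz": 0, "rx": 0, "ry": 0, "rz": 0, "fingers": 1}
    - {"dx": 0, "dy": 0, "dz": 0, "rx": 0, "ry": 0, "rz": 0, "fingers": 1}
    - {"dx": 0, "dy": 0, "dz": 0, "rx": 0, "ry": 0, "rz": 0, "fingers": 1}
    - {"dx": 0, "dy": 0, "dz": 0, "rx": 0, "ry": 0, "rz": 0, "fingers": 1}
    - {"dx": 0, "dy": 0, "dz": 0, "rx": 0, "ry": 0, "rz": 0, "fingers": 1}

```text
time: 31.95
eef_pos: [0.5322, -0.0306, 0.0275]
ee_rot: [0.049, 0.992, 0.007, 0.114]
wrist_force: [0.5, -0.4, -1.1]
width: -0.0003
```

Request:
servo_tool:
  plan:
    - {"dx": 0, "dy": 0, "dz": 0.003, "rx": 0, "ry": 0, "rz": 0, "fingers": 1}
    - {"dx": 0.002, "dy": -0.0002, "dz": 0.003, "rx": 0, "ry": 0, "rz": 0, "fingers": 1}
    - {"dx": 0.003, "dy": -0.0003, "dz": 0, "rx": 0, "ry": 0, "rz": 0, "fingers": 1}
    - {"dx": 0.003, "dy": -0.0003, "dz": 0, "rx": 0, "ry": 0, "rz": 0, "fingers": 1}
    - {"dx": 0, "dy": 0, "dz": 0, "rx": 0, "ry": 0, "rz": 0, "fingers": 1}
    - {"dx": 0, "dy": 0, "dz": 0, "rx": 0, "ry": 0, "rz": 0, "fingers": 1}
    - {"dx": 0, "dy": 0, "dz": 0, "rx": 0, "ry": 0, "rz": 0, "fingers": 1}
    - {"dx": 0, "dy": 0, "dz": 0, "rx": 0, "ry": 0, "rz": 0, "fingers": 1}

```text
time: 32.62
eef_pos: [0.5399, -0.0314, 0.0333]
ee_rot: [0.049, 0.992, 0.007, 0.114]
wrist_force: [0.4, -0.8, -0.7]
width: 0.0002
```

Request:
servo_tool:
  plan:
    - {"dx": 0, "dy": 0, "dz": -0.0005, "rx": 0, "ry": 0, "rz": 0, "fingers": 1}
    - {"dx": 0, "dy": 0, "dz": -0.0005, "rx": 0, "ry": 0, "rz": 0, "fingers": 1}
    - {"dx": 0, "dy": 0, "dz": -0.0003, "rx": 0, "ry": 0, "rz": 0, "fingers": 1}
    - {"dx": 0, "dy": 0, "dz": 0, "rx": 0, "ry": 0, "rz": 0, "fingers": 1}
    - {"dx": 0, "dy": 0, "dz": 0, "rx": 0, "ry": 0, "rz": 0, "fingers": 1}
    - {"dx": 0, "dy": 0, "dz": 0, "rx": 0, "ry": 0, "rz": 0, "fingers": 1}
    - {"dx": 0, "dy": 0, "dz": 0, "rx": 0, "ry": 0, "rz": 0, "fingers": 1}
    - {"dx": 0, "dy": 0, "dz": 0, "rx": 0, "ry": 0, "rz": 0, "fingers": 1}

```text
time: 33.28
eef_pos: [0.5401, -0.0314, 0.0322]
ee_rot: [0.049, 0.992, 0.007, 0.114]
wrist_force: [-0.3, -0.5, 0.6]
width: 0.0001
```

Request:
servo_tool:
  plan:
    - {"dx": 0, "dy": 0, "dz": -0.0005, "rx": 0, "ry": 0, "rz": 0, "fingers": 1}
    - {"dx": 0, "dy": 0, "dz": -0.0005, "rx": 0, "ry": 0, "rz": 0, "fingers": 1}
    - {"dx": 0, "dy": 0, "dz": -0.0003, "rx": 0, "ry": 0, "rz": 0, "fingers": 1}
    - {"dx": 0, "dy": 0, "dz": 0, "rx": 0, "ry": 0, "rz": 0, "fingers": 1}
    - {"dx": 0, "dy": 0, "dz": 0, "rx": 0, "ry": 0, "rz": 0, "fingers": 1}
    - {"dx": 0, "dy": 0, "dz": 0, "rx": 0, "ry": 0, "rz": 0, "fingers": 1}
    - {"dx": 0, "dy": 0, "dz": 0, "rx": 0, "ry": 0, "rz": 0, "fingers": 1}
    - {"dx": 0, "dy": 0, "dz": 0, "rx": 0, "ry": 0, "rz": 0, "fingers": 1}

```text
time: 33.95
eef_pos: [0.5405, -0.0315, 0.0314]
ee_rot: [0.049, 0.992, 0.007, 0.115]
wrist_force: [-1.4, -0.6, 4.5]
width: 0.0004
```

Run:
```python
from ov import *
a=snap('scene','s22.png');s=sense();print(s['wrist_force'],s['eef_pos'])
cv2.imwrite('pics/s22z.png',cv2.resize(a['color'][160:210,240:290,::-1],None,fx=11,fy=11,interpolation=cv2.INTER_CUBIC))
```

```text
[-1.23366513  0.62300512  5.24648926] [ 0.54050735 -0.03149311  0.03145114]
```

View pics/s22z.png

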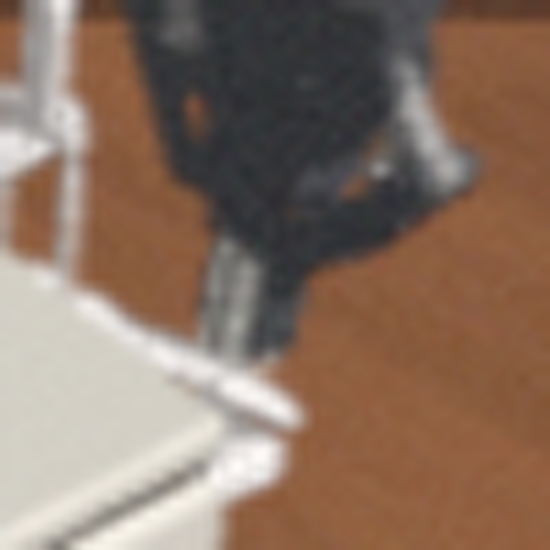

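Request:
servo_tool:
  plan:
    - {"dx": 0.0002, "dy": 0, "dz": -0.0002, "rx": 0, "ry": 0, "rz": 0, "fingers": 1}
    - {"dx": 0.0001, "dy": 0, "dz": -0.0002, "rx": 0, "ry": 0, "rz": 0, "fingers": 1}
    - {"dx": 0, "dy": 0, "dz": 0, "rx": 0, "ry": 0, "rz": 0, "fingers": 1}
    - {"dx": 0, "dy": 0, "dz": 0, "rx": 0, "ry": 0, "rz": 0, "fingers": 1}
    - {"dx": 0, "dy": 0, "dz": 0, "rx": 0, "ry": 0, "rz": 0, "fingers": 1}
    - {"dx": 0, "dy": 0, "dz": 0, "rx": 0, "ry": 0, "rz": 0, "fingers": 1}
    - {"dx": 0, "dy": 0, "dz": 0, "rx": 0, "ry": 0, "rz": 0, "fingers": 1}
    - {"dx": 0, "dy": 0, "dz": 0, "rx": 0, "ry": 0, "rz": 0, "fingers": 1}

```text
time: 34.67
eef_pos: [0.5406, -0.0315, 0.0312]
ee_rot: [0.049, 0.992, 0.007, 0.115]
wrist_force: [-2.9, 0.2, 7.7]
width: -0.0005
```

Request:
servo_tool:
  plan:
    - {"dx": 0.0002, "dy": 0, "dz": -0.0003, "rx": 0, "ry": 0, "rz": 0, "fingers": 1}
    - {"dx": 0.0002, "dy": 0, "dz": -0.0003, "rx": 0, "ry": 0, "rz": 0, "fingers": 1}
    - {"dx": 0, "dy": 0, "dz": 0, "rx": 0, "ry": 0, "rz": 0, "fingers": 1}
    - {"dx": 0, "dy": 0, "dz": 0, "rx": 0, "ry": 0, "rz": 0, "fingers": 1}
    - {"dx": 0, "dy": 0, "dz": 0, "rx": 0, "ry": 0, "rz": 0, "fingers": 1}
    - {"dx": 0, "dy": 0, "dz": 0, "rx": 0, "ry": 0, "rz": 0, "fingers": 1}
    - {"dx": 0, "dy": 0, "dz": 0, "rx": 0, "ry": 0, "rz": 0, "fingers": 1}
    - {"dx": 0, "dy": 0, "dz": 0, "rx": 0, "ry": 0, "rz": 0, "fingers": 1}

```text
time: 35.33
eef_pos: [0.5408, -0.0315, 0.031]
ee_rot: [0.049, 0.992, 0.007, 0.115]
wrist_force: [-4.5, 0.3, 11.9]
width: -0.0001
```

Request:
servo_tool:
  plan:
    - {"dx": 0.0001, "dy": 0, "dz": -0.0002, "rx": 0, "ry": 0, "rz": 0, "fingers": 1}
    - {"dx": 0, "dy": 0, "dz": 0, "rx": 0, "ry": 0, "rz": 0, "fingers": 1}
    - {"dx": 0, "dy": 0, "dz": 0, "rx": 0, "ry": 0, "rz": 0, "fingers": 1}
    - {"dx": 0, "dy": 0, "dz": 0, "rx": 0, "ry": 0, "rz": 0, "fingers": 1}
    - {"dx": 0, "dy": 0, "dz": 0, "rx": 0, "ry": 0, "rz": 0, "fingers": 1}
    - {"dx": 0, "dy": 0, "dz": 0, "rx": 0, "ry": 0, "rz": 0, "fingers": 1}
    - {"dx": 0, "dy": 0, "dz": 0, "rx": 0, "ry": 0, "rz": 0, "fingers": 1}
    - {"dx": 0, "dy": 0, "dz": 0, "rx": 0, "ry": 0, "rz": 0, "fingers": 1}

```text
time: 36.0
eef_pos: [0.5409, -0.0315, 0.0309]
ee_rot: [0.049, 0.992, 0.007, 0.115]
wrist_force: [-5.0, -1.0, 14.2]
width: -0.0
```

Firm at the stop. Back off along the tool, up and forward of the latch.

Request:
servo_tool:
  plan:
    - {"dx": -0.001, "dy": 0, "dz": 0.002, "rx": 0, "ry": 0, "rz": 0, "fingers": 1}
    - {"dx": -0.003, "dy": 0.0003, "dz": 0.006, "rx": 0, "ry": 0, "rz": 0, "fingers": 1}
    - {"dx": -0.006, "dy": 0.0006, "dz": 0.012, "rx": 0, "ry": 0, "rz": 0, "fingers": 1}
    - {"dx": -0.01, "dy": 0.001, "dz": 0.016, "rx": 0, "ry": 0, "rz": 0, "fingers": 1}
    - {"dx": -0.01, "dy": 0.001, "dz": 0.02, "rx": 0, "ry": 0, "rz": 0, "fingers": 1}
    - {"dx": -0.01, "dy": 0.001, "dz": 0.02, "rx": 0, "ry": 0, "rz": 0, "fingers": 1}
    - {"dx": -0.01, "dy": 0.001, "dz": 0.02, "rx": 0, "ry": 0, "rz": 0, "fingers": 1}
    - {"dx": 0, "dy": 0, "dz": 0.01, "rx": 0, "ry": 0, "rz": 0, "fingers": 1}

```text
time: 36.67
eef_pos: [0.4891, -0.0262, 0.1374]
ee_rot: [0.049, 0.992, 0.007, 0.114]
wrist_force: [0.3, 0.3, 0.8]
width: -0.0002
```

Run:
```python
from ov import *
a=snap('scene','s23.png');b=snap('top','t23.png');s=sense();print(s['wrist_force'],s['eef_pos'],s['q'])
cv2.imwrite('pics/s23z.png',cv2.resize(a['color'][130:210,220:300,::-1],None,fx=7,fy=7,interpolation=cv2.INTER_CUBIC))
```

```text
[-0.27627645  0.21847177 -0.48917932] [ 0.4920826  -0.02672747  0.13797855] [-0.17200247  0.19457135  1.98365009  0.06313522  0.7340975  -1.68527235]
```

View pics/s23z.png

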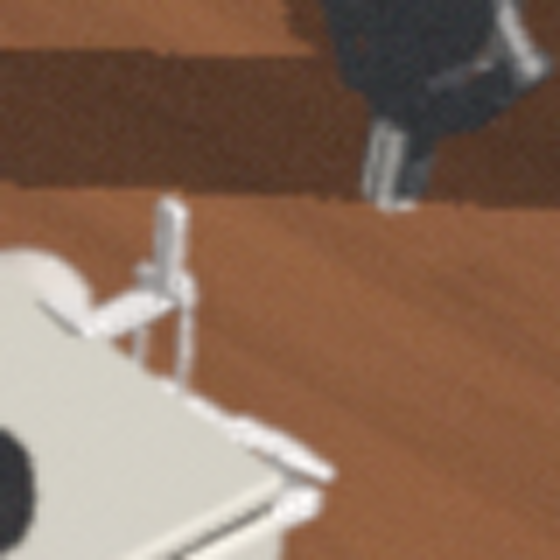

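View pics/t23.png

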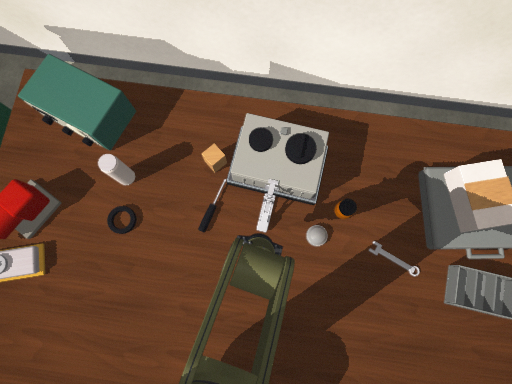

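```bash
python3 -c "
from h import *
print(finish_job())"
```

```text
the job is handed in; nothing more can be done
None
```

The latch is closed. The wire loop sits behind the keeper's lip, the lever is over centre against its stop, and the cover stayed pulled down after I let go. I handed the job in at about 37 s of the 64 s allowed.

- **Hooking:** I pinched the tab, pulled the loop taut, swung it over the lip and lowered the cross-bar onto the tongue. Contact there was at most about 8 N. Before that, pulling the loop taut against the lever's open stop briefly read about 22 to 23 N and the tab slipped about 3 mm in the pads. That is above the 20 N limit if the limit covers the pull as well as the hooking.
- **Closing:** I pressed the handle down and the lever snapped over centre by itself, ending at roughly 0.7 rad (read from the picture). I then leaned on the handle for over a second at about 12 to 15 N, and it was rigid. No force reading while pressing came near 30 N.
- **Joint reading:** When I tilted the tool further to press square, the arm ran to its limits. Joint 6 read -2.683 against a listed limit of -2.68, and joint 5 read 0.101 against 0.1. I moved back straight away. The listed limits are rounded, so I can't tell whether this counts as passing the range.
- **Last check:** With the arm clear and the wrist force near zero, the pictures show the bar behind the lip and the lever down. The other things on the bench look unmoved.

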